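# Put the house darts away and lock the dart case

## Robot

A 6-joint arm with a two-finger parallel gripper is mounted at the origin on the work surface. World frame = base frame: x ahead of the robot, y to its left, z up, the work surface at z = 0. Lengths are in m, angles in rad, forces in N, time in s.
With the tool pointing down it reaches from about 0.35 to 0.775 m from the base axis. Payload 5.5 kg.
Tool frame: the origin (TCP) lies at the very end of the fingers, on their centre line; the grasp point (between the pads) lies 19 mm behind it; z points along the fingers, y is the line along which they close (so a half turn about z gives the same grasp; the last joint's range is limited). The gripper opens to 85 mm and grips with 20 to 120 N. Pads are 22 mm wide; open, the fingers measure 114 mm over their backs; the gripper's body (76 mm by 85 mm) begins 54 mm behind the grasp point. The pads swing forward as they close: fully open they stand 13 mm farther back than shut.
Start: joints at [1.126, 0.313, 0.046, 1.304, 0, 1.431], TCP at [0.173, 0.549, 0.231] pointing down, gripper open.
Joint ranges: [-2.76, 2.76], [-0.86, 1.69], [-1.03, 1.26], [-2.2, 2.34], [-1.47, 1.5], [-3.14, 3.14]. Speed limits (rad/s): [2.57, 2.57, 3.14, 3.14, 3.14, 3.14].

## Interface

Orientations are given as a unit quaternion [w, x, y, z].
In Python, from workcell import get_state, read_camera, calibration, hand_in gives the robot as it stands.
- The arm moves only by the tool drive_tool, never from a script. Its argument "deltas" is a list that holds one entry, the list of rows, each a list of 7 numbers: the closure in counts, from 0 (fully open) to 255 (shut), then the shift along the tool's x, y, z in m, then the turn, a rotation vector about the tool's x, y, z in degrees. A call has 1 to 12 rows; each row is the pose to reach, as a shift and turn from the pose commanded when the call began, along the tool's axes at that moment; what a row does not reach only later rows make up. A row lasts 1/8 s, in which the tool goes at most 62.5 mm and 10.7 degrees, less where a joint would pass 70% of its speed; a pose out of reach is approached as far as the arm can. A call with a gripper value outside its range is refused whole. The fingers move at their own pace and stop on an object; "newtons" is the grip in N (left out, the last holds). Time passes only in rows, so rows that repeat a pose let the fingers close. It gives the time, the measured TCP pose, the force, the opening and the grip force at its end, in the units of the state.
- get_state(): the state, without advancing time (a new reading comes with each control period).
- read_camera(name): name is "scene" or "top"; returns (picture, depth): 420x560x3 uint8, red, green, blue; 420x560 float32, m along the optical axis (not along the pixel's ray), 0 where there is no reading.
- calibration(name): a dict with "mtx" (3x3 intrinsics, pixels), "world_from_camera" (4x4, takes a point from camera to world coordinates). Camera axes: x right, y up, looking along -z (the intrinsics and any distortion apply to the point x, -y, -z); pixel columns grow to the right and rows downward; lengths in m; the calibration is good to about 2 mm. A picture is of the moment at which its call begins. calibration takes no time and is no camera call.
- hand_in(): hands the job in; it is judged then, once.
The state is a dict: "clock": time; "joint_pos": joint angles; "qvel": joint speeds; "tau": joint torques, N m; "tcp_pos": TCP position; "orientation": TCP orientation; "wrist_force": force on the tool from outside, world axes, zero at the start; "ft_torque": the same for the moment, N m; "finger_gap": finger opening in m; "grip_force": force on a finger pad.
Only numpy, scipy, OpenCV 4.12 (cv2) and the standard library are available. Lean on these libraries where they do the work, as an engineer would, in place of code of your own. Each camera call takes 0.05 s, during which the arm holds its last target. There are 200 camera calls.

## Task

Put the darts that lie about on the ledge away in the wooden dart case and lock it: with the red-handled flat key from the scoring block give the slotted brass fastener on the lid its quarter turn to unlock, lever the lid up under its front lip with the key's blade and swing it fully open, and lay every dart inside. Then close the lid fully, turn the fastener all the way back with the key to lock it, and stand the key fully home in its slot in the scoring block. Turn the fastener only with the key, never with the fingers, and leave the bottle, the flight tin, the tankard and the light switch undisturbed.

Things in the scene. Friction and masses are not known exactly. Their poses are not given: they have to be found in the camera images.
- case: dark wooden open-topped dart case fixed to the ledge, outside 167 (x) x 202 (y) x 50 mm high, walls and floor 6 mm (inside 155 x 190, 44 deep). Origin: centre of its underside; front (lip side) is its -x, facing about to the robot's right (yaw 1.35 to 1.79), z up. A steel keeper (24 mm along y, 8 mm inward, 1 to 6 mm below the rim) sits inside the middle of the front wall
- hinge (a point): middle of the lid's hinge line, at (83.5, 0, 50) mm in the case's frame; axes as the case's. The hinge is stiff (0.32 N m friction): the lid stays where it is left, and raising it takes about 3 to 4 N at the lip
- lid (a joint): lid angle, rad: 0 closed, grows as its front edge swings up and back about the case's y axis through hinge; stop at 1.9. The lid is a flat wooden plate 183 (hinge to lip) x 206 x 8 mm, 250 g; closed, its underside is 50 mm above the ledge. While the fastener is locked it rises no more than about 0.02 rad
- lid_lip (a point): middle of the bottom edge of the lid's front lip, 183 mm from the hinge line; turns with the lid, axes as the case's when closed. The closed lid overhangs the front wall by 16 mm, open underneath, so that a blade can go under the lip
- fastener (a joint): angle of the slotted quarter-turn fastener in the lid, rad: 0 locked (slot runs front to back, along the case's x), 1.5 unlocked (slot across, along y); grows anticlockwise seen from above; stops at 0 and 1.5, starts at 0 to 0.12. 0.05 N m friction: it stays where left. When locked, a tongue 8 to 13 mm below the lid's underside catches the keeper
- slot (a point): centre of the slot's mouth on top of the brass fastener head, on its turning axis; x along the slot, z along the axis. The head is 35 mm across, stands 8 mm above the lid's upper face, 139 mm in front of the hinge line, mid-width. Slot 27 mm long, 5.6 wide, 7 deep, closed at its ends
- block: pale wooden scoring block, fixed, 80 (x) x 110 (y) x 50 mm high with little peg holes; origin: centre of its underside, z up, drawn with a yaw
- key_slot (a point): centre of the mouth of the key's slot in the block's top, (0, 20, 50) mm in the block's frame; slot 27 mm long (block's x), 7 mm wide, 45 mm deep, with 2 mm chamfers
- key: flat key: steel blade 22 wide (x) x 2.4 thick (y) x 40 mm long, straight edge at its tip; above it a brass collar 36 x 22 x 6 mm (z 40 to 46) and a red handle 30 (x) x 16 (y) x 44 mm (z 46 to 90). 80 g. Origin: centre of the blade's tip; z from tip to handle. It starts standing in the block, blade down and along the slot, collar on the block's top (origin 40 mm below the slot's mouth)
- dart1: tungsten dart, red flights, 130 mm long, 26 g; may be absent. From the dart's grip point: tip 60 mm ahead, barrel (9 mm dia.) 30 mm ahead to 22 behind, flights 33 to 70 mm behind (two crossed vanes 34 mm across, an X as it lies). Origin on the surface, 5 mm behind the grip; x to the point, z up. Lies on tip and two vanes, sloping 0.12 rad down to the tip
- dart2: tungsten dart, blue flights, 130 mm long, 26 g; may be absent. From the dart's grip point: tip 60 mm ahead, barrel (9 mm dia.) 30 mm ahead to 22 behind, flights 33 to 70 mm behind (two crossed vanes 34 mm across, an X as it lies). Origin on the surface, 5 mm behind the grip; x to the point, z up. Lies on tip and two vanes, sloping 0.12 rad down to the tip
- dart3: tungsten dart, yellow flights, 130 mm long, 26 g; may be absent. From the dart's grip point: tip 60 mm ahead, barrel (9 mm dia.) 30 mm ahead to 22 behind, flights 33 to 70 mm behind (two crossed vanes 34 mm across, an X as it lies). Origin on the surface, 5 mm behind the grip; x to the point, z up. Lies on tip and two vanes, sloping 0.12 rad down to the tip
- dart1_grip (a point): point on the dart's centre line at its barrel, a good place to grip; about 8.5 mm above the surface it lies on; absent with its dart
- dart2_grip (a point): point on the dart's centre line at its barrel, a good place to grip; about 8.5 mm above the surface it lies on; absent with its dart
- dart3_grip (a point): point on the dart's centre line at its barrel, a good place to grip; about 8.5 mm above the surface it lies on; absent with its dart
- bottle: green glass bottle, 64 mm across, 210 mm high, bystander; origin at the centre of its foot
- tin: flat green flight tin, 60 x 90 x 28 mm, bystander; origin at the centre of its underside
- tankard: metal tankard, 80 mm across, 100 mm high, handle at its +y, bystander; origin at the centre of its foot
- switch: black rocker switch on a brass plate on a dark wooden box 50 x 100 x 60 mm, fixed, bystander; origin at the centre of its underside
Not all that is in view belongs to the job. What is shaped like the dart1 but green is not meant.

How it is judged:
By the outcome, as a careful person would: the job done as asked, in the order asked, and still so for the second after the job is handed in, with the robot touching nothing.
Of dart1, dart2, dart3 only 1 to 3 are there at a start; the rules pass over those that are not, and their reading is None.
At some moment in a run one of dart1, dart2, dart3 may be knocked a few centimetres aside while the robot is not near it.
It also fails if it takes over 210 s, if anything falls off the work surface, if the arm or the gripper's body presses on something with over 40 N, if the wrist force passes 120 N, or if a joint passes its speed limit or range.

## Working session

There is one attempt and no reset: what is moved stays moved. The work goes in short steps, Python scripts to look and compute and a tool call to move; the robot and the scene stay as the last step left them, time stands still between calls to the robot, and variables do not carry over. Pictures are saved under pics/ and viewed, at most 14 in all, crops included, and the job is handed in when it is done.

Besides the shell and the picture viewer there is one more tool, called by a JSON object that holds its "method" and its "body", one argument or row to a line. drive_tool: Moves the arm, as the interface text tells. Its arguments: {"type":"object","properties":{"deltas":{"type":"array","items":{"type":"array","items":{"type":"array","items":{"type":"number"}}}},"newtons":{"type":"number"}},"required":["deltas"]}

```bash
mkdir -p pics; cat > h.py <<'E'
import numpy as np, cv2
from workcell import *
from scipy.spatial.transform import Rotation as R
def snap(n,f=None):
    p,d=read_camera(n)
    if f: cv2.imwrite('pics/'+f,p[:,:,::-1])
    return p,d
def ray(n,u,v):
    c=calibration(n);K=np.array(c['mtx']);T=np.array(c['world_from_camera'])
    q=np.linalg.solve(K,np.array([u,v,1.]));d=T[:3,:3]@np.array([q[0],-q[1],-1]);return T[:3,3],d
def onz(n,u,v,z):
    o,d=ray(n,u,v);return o+d*(z-o[2])/d[2]
def cloud(n,dep):
    c=calibration(n);K=np.array(c['mtx']);T=np.array(c['world_from_camera'])
    v,u=np.indices(dep.shape);x=(u-K[0,2])/K[0,0]*dep;y=(v-K[1,2])/K[1,1]*dep
    P=np.stack([x,-y,-dep],-1);return P@T[:3,:3].T+T[:3,3]
def proj(n,P):
    c=calibration(n);K=np.array(c['mtx']);T=np.array(c['world_from_camera'])
    q=T[:3,:3].T@(np.array(P)-T[:3,3]);return K[0,0]*q[0]/-q[2]+K[0,2],K[1,1]*q[1]/q[2]+K[1,2]
E
python3 - <<'E'
from h import *
s=get_state();print(s)
for n in('scene','top'):
    snap(n,n+'0.png');c=calibration(n);print(c)
E
```

```text
{'clock': 0.0, 'joint_pos': array([ 1.12640416e+00,  3.14004446e-01,  4.49923085e-02,  1.30360971e+00,
       -5.75034503e-05,  1.43120301e+00]), 'qvel': array([ 0.0017499 , -0.0004742 ,  0.00119581, -0.00039689,  0.0009016 ,
        0.00102216]), 'tau': array([ 9.17564867e-04, -4.80622923e+01,  2.98534817e+01,  1.94157095e-02,
       -7.55773181e-05,  4.32588408e-06]), 'tcp_pos': array([0.1723585 , 0.54802373, 0.23041203]), 'orientation': array([-2.35213640e-04,  1.51810095e-01,  9.88409258e-01, -8.82401911e-04]), 'wrist_force': array([-0.12071612, -0.08037341, -0.31680735]), 'ft_torque': array([ 0.02245301, -0.0583275 ,  0.07718044]), 'grip_force': 0.0, 'finger_gap': 0.08523067754536381}
{'mtx': array([[394.2064807 ,   0.        , 277.18385878],
       [  0.        , 394.2064807 , 208.18992612],
       [  0.        ,   0.        ,   1.        ]]), 'world_from_camera': array([[-0.24825877, -0.81633937,  0.52149556,  1.06682094],
       [ 0.96865776, -0.2138458 ,  0.12638082,  0.14134915],
       [ 0.00835   ,  0.53652587,  0.84384256,  0.83172063],
       [ 0.        ,  0.        ,  0.        ,  1.        ]])}
{'mtx': array([[503.71044427,   0.        , 283.49961945],
       [  0.        , 503.71044427, 195.11547941],
       [  0.        ,   0.        ,   1.        ]]), 'world_from_camera': array([[ 0.02419569,  0.99764476, -0.06418334,  0.52431378],
       [-0.99964235,  0.02487568,  0.00981654,  0.03357891],
       [ 0.01139002,  0.06392287,  0.99788984,  1.38079155],
       [ 0.        ,  0.        ,  0.        ,  1.        ]])}
```

View pics/scene0.png

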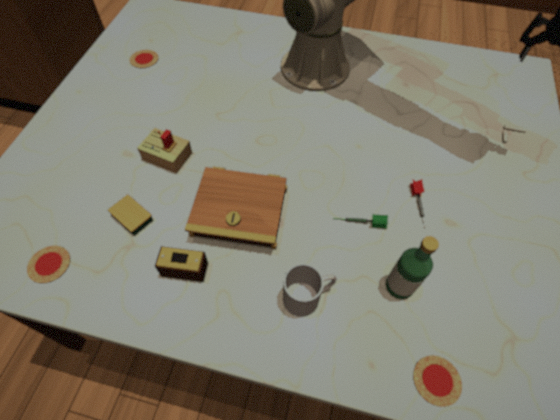

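View pics/top0.png

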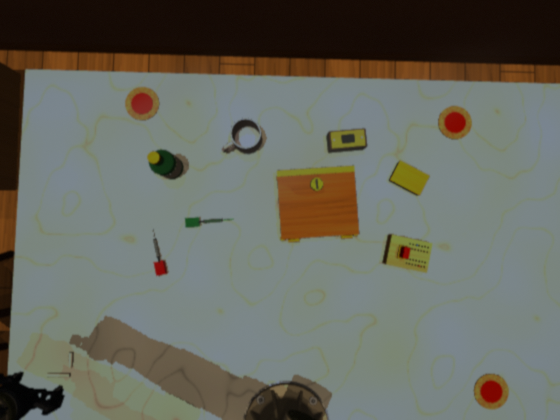

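The scene view shows the case at (238,207) with its yellow lip strip and fastener (232,218) on the side facing the camera (world +x, away from the robot). The block with the red key is at (165,147), a red dart at (419,200) and a green decoy dart at (365,221). The top view shows:
- fastener (317,184)
- key (404,253) in the block
- red dart (158,255)

Things that could be mistaken for what I want:
- **Dart:** red dart (158,255) or green dart (208,222). I choose the red one.
- **Block:** scoring block (407,253), tin (408,178) or switch (347,140). I choose the block with the key in it.

The written yaw (front facing the robot's right) doesn't match what I see, so I'll measure it.

```bash
cat > m.py <<'E'
from h import *
p,d=snap('top');P=cloud('top',d)
hsv=cv2.cvtColor(p,cv2.COLOR_RGB2HSV)
def rect(m,nm):
    m=m.astype(np.uint8);n,l,s,c=cv2.connectedComponentsWithStats(m)
    k=1+np.argmax(s[1:,4]);q=P[l==k];r=cv2.minAreaRect(q[:,:2].astype(np.float32)*1000)
    print(nm,s[k,4],'zmed',np.round(np.median(q[:,2]),4),np.round(r[0],1),np.round(r[1],1),round(r[2],1));return l==k
z=P[...,2]
def win(u0,u1,v0,v1):
    m=np.zeros(z.shape,bool);m[v0:v1,u0:u1]=1;return m
rect(win(260,375,150,255)&(z>.045)&(z<.075),'lid')
rect(win(375,445,225,280)&(z>.04)&(z<.06),'block')
rect(win(375,445,225,280)&(z>.075),'keytop')
rect(win(295,340,170,200)&(z>.062),'fast')
rect(win(320,370,125,155)&(z>.04),'switch')
rect(win(140,185,225,280)&(z>.004),'dartz')
rect((hsv[...,0]<8)&(hsv[...,1]>170)&win(140,185,225,280),'flight')
for u,v in((158,256),(300,210),(200,300)):print(u,v,z[v,u])
big=lambda u0,u1,v0,v1:cv2.resize(p[v0:v1,u0:u1],None,fx=5,fy=5,interpolation=cv2.INTER_CUBIC)
a=big(275,435,160,275)[:,:,::-1];cv2.imwrite('pics/c1.png',a)
b=big(140,190,225,280)[:,:,::-1];cv2.imwrite('pics/c2.png',b)
E
python3 m.py
```

```text
lid 5475 zmed 0.0568 [588.9 -70. ] [191.9 206.5] 5.2
block 1170 zmed 0.0492 [ 463.6 -313.8] [112.3  79.9] 79.4
keytop 97 zmed 0.0972 [ 467.4 -294. ] [17.3 29.5] 80.1
fast 83 zmed 0.0653 [639.8 -64.8] [31.5 31.7] 54.0
switch 740 zmed 0.0602 [679.6 -58. ] [ 96.2 347.5] 44.0
dartz 223 zmed 0.0161 [456.  197.8] [105.3 339.8] 5.4
flight 127 zmed 0.0191 [409.5 347. ] [34.5 24.1] 15.6
158 256 0.011506836094198558
300 210 0.051985889000191854
200 300 -0.005972321487563104
```

View pics/c1.png

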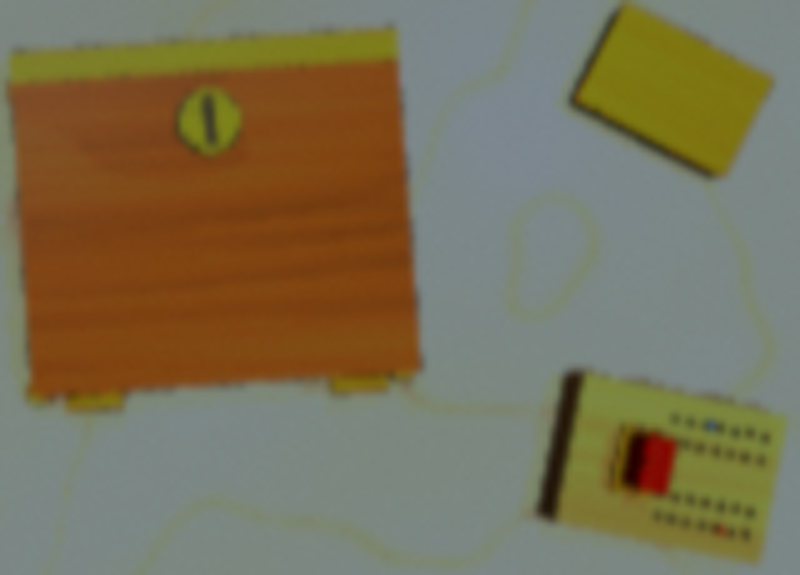

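The crop confirms the slotted brass head at crop (209,121), with the slot running front to back, so it is locked. The key is in the block at (645,465). The lip faces +x at a heading of about 5.2°, and the measured sizes match the given ones. Next I'll plan the approach to the key.

```bash
cat >> h.py <<'E'
def down(h,):   # tool z down, tool x heading h deg
    a=np.radians(h);x=np.array([np.cos(a),np.sin(a),0]);z=np.array([0,0,-1.]);return np.stack([x,np.cross(z,x),z],1)
def cur():
    s=get_state();q=s['orientation'];return s['tcp_pos'],R.from_quat([q[1],q[2],q[3],q[0]]).as_matrix()
def plan(wps,base=None):
    p0,R0=base if base else cur()
    for p,Rw in wps:
        print(np.round(R0.T@(np.array(p)-p0),4).tolist(),np.round(np.degrees(R.from_matrix(R0.T@Rw).as_rotvec()),2).tolist())
E
python3 - <<'E'
from h import *
print('fast',onz('top',316.8,184.2,.066),'fast scene',onz('scene',232.5,218,.066))
print('switch',onz('top',347,140,.06)); 
for u,v in((327,129),(366,128),(366,151),(328,153)):print(onz('top',u,v,.055)[:2])
for u,v in((246,135),(263,135),(246,153),(225,149)):print('tank',onz('top',u,v,.1)[:2])
plan([((.42,.05,.23),down(166)),((.467,-.294,.20),down(169.8)),((.467,-.294,.13),down(169.8))])
E
```

```text
fast [ 0.63971952 -0.0659318   0.066     ] fast scene [ 0.64472652 -0.06464573  0.066     ]
switch [ 0.75977647 -0.14411095  0.06      ]
[ 0.78882493 -0.09099178]
[ 0.79426932 -0.19496416]
[ 0.73249536 -0.1958111 ]
[ 0.72452449 -0.09485033]
tank [0.75879342 0.12090147]
tank [0.75994008 0.07732013]
tank [0.71228951 0.11955458]
tank [0.72120981 0.17354678]
[-0.3857, -0.4009, 0.0011] [-0.08, -0.01, -3.46]
[-0.5337, -0.7149, 0.0315] [-0.08, -0.02, -7.26]
[-0.5337, -0.7148, 0.1015] [-0.08, -0.02, -7.26]
```

{"method": "drive_tool", "body": {
  "deltas": [
    [[0, -0.3857, -0.4009, 0, 0, 0, -3.5], [0, -0.3857, -0.4009, 0, 0, 0, -3.5], [0, -0.3857, -0.4009, 0, 0, 0, -3.5], [0, -0.3857, -0.4009, 0, 0, 0, -3.5], [0, -0.3857, -0.4009, 0, 0, 0, -3.5], [0, -0.3857, -0.4009, 0, 0, 0, -3.5], [0, -0.3857, -0.4009, 0, 0, 0, -3.5], [0, -0.3857, -0.4009, 0, 0, 0, -3.5], [0, -0.3857, -0.4009, 0, 0, 0, -3.5], [0, -0.5337, -0.7148, 0.03, 0, 0, -7.2], [0, -0.5337, -0.7148, 0.03, 0, 0, -7.2], [0, -0.5337, -0.7148, 0.03, 0, 0, -7.2]]
  ]
}}

```text
clock: 1.65
tcp_pos: [0.4454, -0.1368, 0.2149]
orientation: [0.0, 0.09, 0.996, 0.0]
wrist_force: [1.5, 0.6, -0.2]
finger_gap: 0.0856
grip_force: 0.0
```

{"method": "drive_tool", "body": {
  "deltas": [
    [[0, 0, 0, 0, 0, 0, 0]]
  ]
}}

```text
clock: 1.78
tcp_pos: [0.4456, -0.1387, 0.2142]
orientation: [-0.0, 0.093, 0.996, -0.0]
wrist_force: [-1.0, 0.5, -0.0]
finger_gap: 0.0854
grip_force: 0.0
```

```bash
python3 - <<'E'
from h import *
p,d=snap('scene','s1.png')
a=cv2.resize(p[130:260,120:300],None,fx=4,fy=4,interpolation=cv2.INTER_CUBIC);cv2.imwrite('pics/s1c.png',a[:,:,::-1])
print(cur(),get_state()['joint_pos'])
plan([((.467,-.294,.13),down(169.8)),((.467,-.294,.064),down(169.8))])
E
```

```text
(array([ 0.44502541, -0.13649004,  0.21437637]), array([[-9.83180446e-01,  1.82631870e-01, -1.34591270e-03],
       [ 1.82630623e-01,  9.83181091e-01,  9.98557846e-04],
       [ 1.50564440e-03,  7.35957674e-04, -9.99998596e-01]])) [-4.70497895e-01  1.09640212e-01 -2.53564488e-01  1.20924397e+00
  2.79914451e-04 -2.86835949e-01]
[-0.0505, -0.1509, 0.0842] [0.04, -0.09, -0.32]
[-0.0506, -0.151, 0.1502] [0.04, -0.09, -0.32]
```

View pics/s1c.png

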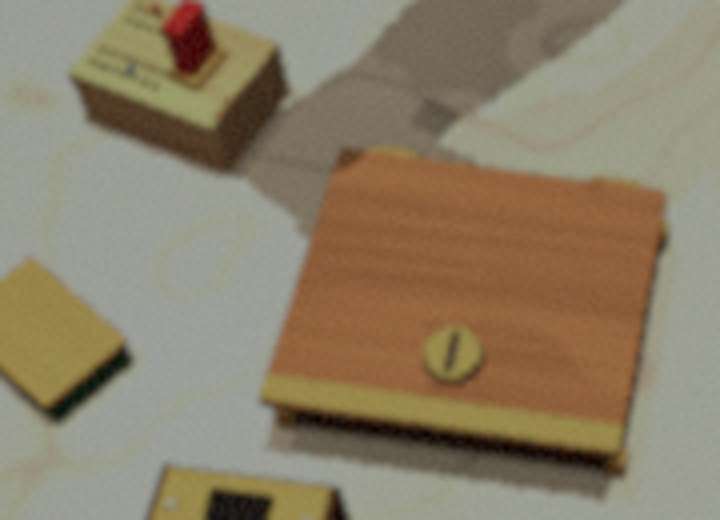

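The crop shows the fastener at scene pixel (233,218) with its slot front to back, and the key standing in the block at about (167,140). Moving above the key now.

{"method": "drive_tool", "body": {
  "deltas": [
    [[0, -0.0505, -0.151, 0.03, 0, 0, -0.3], [0, -0.0505, -0.151, 0.05, 0, 0, -0.3], [0, -0.0505, -0.151, 0.0842, 0, 0, -0.3], [0, -0.0505, -0.151, 0.0842, 0, 0, -0.3], [0, -0.0505, -0.151, 0.0842, 0, 0, -0.3], [0, -0.0505, -0.151, 0.0842, 0, 0, -0.3]]
  ]
}}

```text
clock: 2.58
tcp_pos: [0.4692, -0.2911, 0.1327]
orientation: [0.001, 0.086, 0.996, -0.0]
wrist_force: [-0.1, -0.8, -0.3]
finger_gap: 0.0853
grip_force: 0.0
```

```bash
python3 - <<'E'
from h import *
p,d=snap('scene');b=p[80:200,100:240]
p2,d2=snap('top');b2=p2[200:300,350:470]
f=lambda a,k:cv2.resize(a,None,fx=k,fy=k,interpolation=cv2.INTER_CUBIC)
A=f(b,3);B=f(b2,3.6);B=B[:360];cv2.imwrite('pics/k.png',np.hstack([A[:360],B])[:,:,::-1])
print(A.shape,B.shape,cur()[0])
plan([((.467,-.294,.064),down(169.8))])
m=(p[...,0]>120)&(p[...,1]<60);v,u=np.nonzero(m[100:160,140:200]);print('red scene',u.mean()+140,v.mean()+100,proj('scene',(.467,-.294,.085)),proj('scene',(.467,-.294,.1)))
E
```

```text
(360, 420, 3) (360, 432, 3) [ 0.46916715 -0.29150491  0.1326341 ]
[0.0019, -0.0028, 0.0686] [-0.06, 0.14, 0.34]
red scene nan nan (np.float64(166.96172416173678), np.float64(136.24868393141222)) (np.float64(165.59584181567823), np.float64(132.1045495318811))<stdin>:8: RuntimeWarning: Mean of empty slice.
  ret = ret.dtype.type(ret / rcount)
```

View pics/k.png

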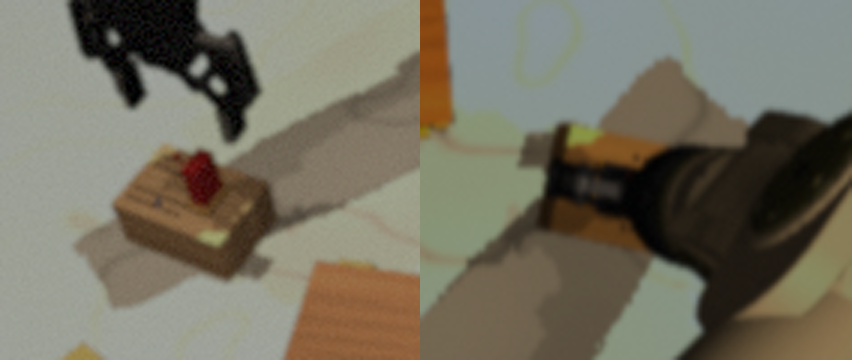

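The picture shows the red handle at (168,139), which is where the estimate predicts, with the open fingers straddling it. Descending to close.

{"method": "drive_tool", "body": {
  "deltas": [
    [[0, 0.0019, -0.0028, 0.02, 0, 0, 0], [0, 0.0019, -0.0028, 0.05, 0, 0, 0], [0, 0.0019, -0.0028, 0.0686, 0, 0, 0], [0, 0.0019, -0.0028, 0.0686, 0, 0, 0], [0, 0.0019, -0.0028, 0.0686, 0, 0, 0], [255, 0.0019, -0.0028, 0.0686, 0, 0, 0], [255, 0.0019, -0.0028, 0.0686, 0, 0, 0], [255, 0.0019, -0.0028, 0.0686, 0, 0, 0], [255, 0.0019, -0.0028, 0.0686, 0, 0, 0], [255, 0.0019, -0.0028, 0.0686, 0, 0, 0], [255, 0.0019, -0.0028, 0.0686, 0, 0, 0], [255, 0.0019, -0.0028, 0.0686, 0, 0, 0]]
  ],
  "newtons": 60
}}

```text
clock: 4.18
tcp_pos: [0.4661, -0.2949, 0.0626]
orientation: [0.0, 0.087, 0.996, -0.0]
wrist_force: [0.1, 0.2, 4.3]
finger_gap: 0.0153
grip_force: 58.6
```

```bash
python3 - <<'E'
from h import *
s=get_state();print(cur(),s['wrist_force'],s['ft_torque'],s['finger_gap'],s['grip_force'],s['joint_pos'])
E
```

```text
(array([ 0.46605574, -0.29489609,  0.06256886]), array([[-9.84911002e-01,  1.73061190e-01,  3.77953466e-04],
       [ 1.73061094e-01,  9.84911053e-01, -2.74089474e-04],
       [-4.19684797e-04, -2.04544698e-04, -9.99999891e-01]])) [0.08003996 0.24676391 4.31268495] [ 0.03748013  0.10157093 -0.011449  ] 0.015272717148724921 58.632375597953796 [-7.09740876e-01  3.76792282e-01 -2.96995245e-01  8.96543503e-01
  3.83832572e-05 -5.35803992e-01]
```

```bash
python3 - <<'E'
from h import *
plan([((.466,-.295,.125),down(170)),((.466,-.295,.16),down(170)),((.641,-.0655,.16),down(185.2)),((.641,-.0655,.14),down(185.2))])
E
```

```text
[0.0, -0.0001, -0.0624] [-0.01, 0.02, 0.03]
[-0.0, -0.0001, -0.0974] [-0.01, 0.02, 0.03]
[-0.1326, 0.2562, -0.0974] [-0.01, 0.02, -15.17]
[-0.1326, 0.2562, -0.0774] [-0.01, 0.02, -15.17]
```

{"method": "drive_tool", "body": {
  "deltas": [
    [[255, 0, 0, -0.03, 0, 0, 0], [255, 0, 0, -0.06, 0, 0, 0], [255, 0, 0, -0.0974, 0, 0, 0], [255, -0.03, 0.06, -0.0974, 0, 0, -4], [255, -0.055, 0.106, -0.0974, 0, 0, -8], [255, -0.08, 0.156, -0.0974, 0, 0, -12], [255, -0.105, 0.206, -0.0974, 0, 0, -15.2], [255, -0.1326, 0.2562, -0.0974, 0, 0, -15.2], [255, -0.1326, 0.2562, -0.0774, 0, 0, -15.2], [255, -0.1326, 0.2562, -0.0774, 0, 0, -15.2], [255, -0.1326, 0.2562, -0.0774, 0, 0, -15.2]]
  ]
}}

```text
clock: 5.55
tcp_pos: [0.6403, -0.0658, 0.1397]
orientation: [-0.0, -0.045, 0.999, 0.0]
wrist_force: [0.3, -0.5, -0.4]
finger_gap: 0.0151
grip_force: 58.7
```

```bash
python3 - <<'E'
from h import *
p,d=snap('scene')
b=p[150:255,170:310]
cv2.imwrite('pics/f1.png',cv2.resize(b,None,fx=5,fy=5,interpolation=cv2.INTER_CUBIC)[:,:,::-1])
t,Rm=cur();print(t,Rm[:,0]);s=get_state();print(s['wrist_force'],s['joint_pos'])
tip=t+Rm[:,2]*.0526
for e in(-.011,0,.011):print(proj('scene',tip+Rm[:,0]*e),proj('scene',tip+Rm[:,0]*e-[0,0,.04]))
print('fast proj',proj('scene',(.641,-.0655,.066)))
E
```

```text
[ 0.6406325  -0.06608313  0.14018575] [-9.95932515e-01 -9.01022329e-02 -1.15682090e-04]
[-0.02556409  0.05577233 -0.84562516] [-2.27348634e-01  4.83479413e-01  7.56243363e-02  1.16283354e+00
  4.27744583e-05 -3.17573227e-01]
(np.float64(230.4983680749773), np.float64(215.4958334662497)) (np.float64(232.0953160411609), np.float64(224.57837872659113))
(np.float64(231.6009351141787), np.float64(211.32945501828206)) (np.float64(233.14674775463857), np.float64(220.50824072052075))
(np.float64(232.68890660474034), np.float64(207.21823020463057)) (np.float64(234.18477372964065), np.float64(216.48999691258948))
fast proj (np.float64(232.6455287702572), np.float64(216.55610104306032))
```

View pics/f1.png

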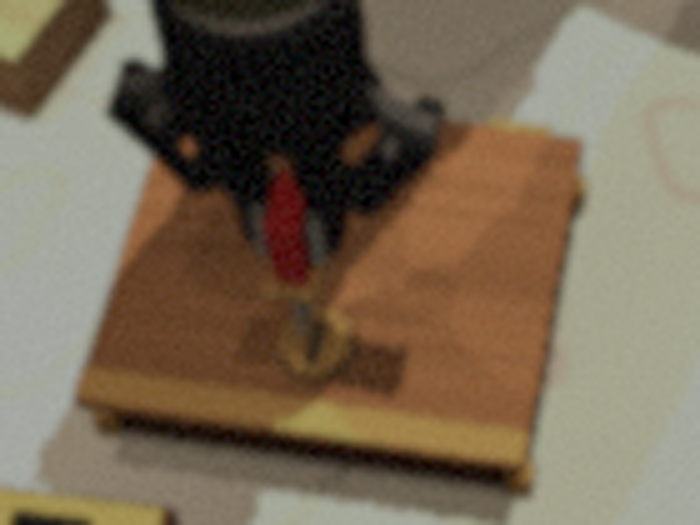

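The crop shows the blade tip at about (231,216), just above and behind the head at (233,218), and lined up with the slot. I'll shift 1.5 mm forward and lower gently.

{"method": "drive_tool", "body": {
  "deltas": [
    [[255, -0.0015, 0.0005, 0.01, 0, 0, 0], [255, -0.0015, 0.0005, 0.019, 0, 0, 0], [255, -0.0015, 0.0005, 0.022, 0, 0, 0], [255, -0.0015, 0.0005, 0.024, 0, 0, 0], [255, -0.0015, 0.0005, 0.026, 0, 0, 0], [255, -0.0015, 0.0005, 0.026, 0, 0, 0]]
  ]
}}

```text
clock: 6.35
tcp_pos: [0.6421, -0.0647, 0.1136]
orientation: [-0.0, -0.046, 0.999, 0.0]
wrist_force: [-1.0, 0.3, -1.2]
finger_gap: 0.0154
grip_force: 58.7
```

```bash
python3 - <<'E'
from h import *
s=get_state();print(cur()[0],s['wrist_force'],s['ft_torque'])
p,d=snap('scene')
b=p[150:255,170:310]
cv2.imwrite('pics/f2.png',cv2.resize(b,None,fx=5,fy=5,interpolation=cv2.INTER_CUBIC)[:,:,::-1])
E
```

```text
[ 0.6420764  -0.06468099  0.11362592] [-1.03672122  0.32892744 -1.18350974] [-0.05573044  0.26531604 -0.01399047]
```

{"method": "drive_tool", "body": {
  "deltas": [
    [[255, 0.0003, 0, 0.001, 0, 0, -4], [255, 0.0003, 0, 0.001, 0, 0, -12], [255, 0.0003, 0, 0.001, 0, 0, -20], [255, 0.0003, 0, 0.001, 0, 0, -28], [255, 0.0003, 0, 0.001, 0, 0, -36], [255, 0.0003, 0, 0.001, 0, 0, -44], [255, 0.0003, 0, 0.001, 0, 0, -52], [255, 0.0003, 0, 0.001, 0, 0, -60], [255, 0.0003, 0, 0.001, 0, 0, -68], [255, 0.0003, 0, 0.001, 0, 0, -76], [255, 0.0003, 0, 0.001, 0, 0, -84], [255, 0.0003, 0, 0.001, 0, 0, -84]]
  ]
}}

```text
clock: 7.9
tcp_pos: [0.6428, -0.0649, 0.113]
orientation: [0.001, -0.702, 0.712, -0.001]
wrist_force: [1.1, -1.4, -2.2]
finger_gap: 0.0155
grip_force: 58.5
```

```bash
python3 - <<'E'
from h import *
s=get_state();t,Rm=cur();print(t,Rm[:,0],s['wrist_force'],s['ft_torque'])
p,d=snap('scene')
b=p[150:255,170:310]
cv2.imwrite('pics/f3.png',cv2.resize(b,None,fx=5,fy=5,interpolation=cv2.INTER_CUBIC)[:,:,::-1])
E
```

```text
[ 0.64283943 -0.06489863  0.11298419] [-1.48511232e-02 -9.99889691e-01  2.23787737e-04] [ 1.10665401 -1.35340478 -2.21258275] [-0.15221851 -0.46139993  0.01036054]
```

View pics/f3.png

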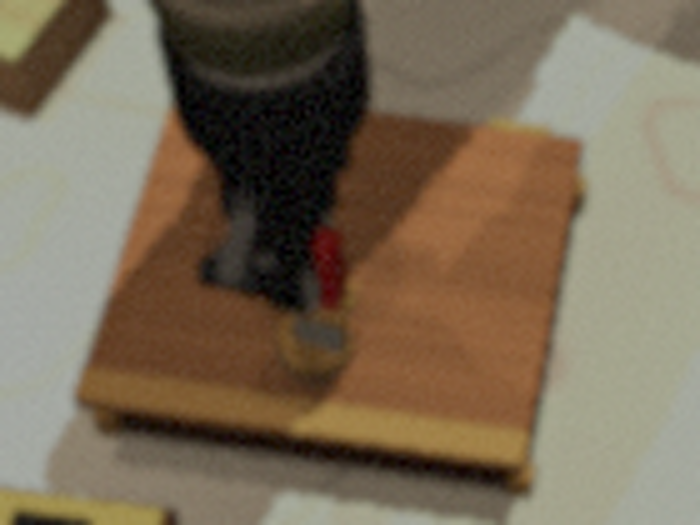

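The blade, broad side showing, sits in the middle of the head at crop (317,335). I'll turn on to the stop.

{"method": "drive_tool", "body": {
  "deltas": [
    [[255, 0, 0, 0, 0, 0, -4], [255, 0, 0, 0, 0, 0, -7], [255, 0, 0, 0, 0, 0, -10], [255, 0, 0, 0, 0, 0, -12], [255, 0, 0, 0, 0, 0, -12]]
  ]
}}

```text
clock: 8.57
tcp_pos: [0.6429, -0.0648, 0.1131]
orientation: [-0.001, 0.773, -0.635, 0.001]
wrist_force: [4.0, 0.3, -2.0]
finger_gap: 0.0154
grip_force: 58.5
```

```bash
python3 - <<'E'
from h import *
s=get_state();t,Rm=cur();print(t,Rm[:,0],s['wrist_force'],s['ft_torque'],s['joint_pos'])
E
```

```text
[ 0.64288184 -0.06480622  0.11305116] [ 1.93693418e-01 -9.81062011e-01  4.36260240e-04] [ 3.96340504  0.2676795  -1.98187736] [-0.07156301 -1.08285296 -0.0720743 ] [-2.24756313e-01  5.01851510e-01  3.66405567e-02  1.10375272e+00
  3.39997553e-04 -1.99047821e+00]
```

{"method": "drive_tool", "body": {
  "deltas": [
    [[255, 0, 0, 0, 0, 0, -2], [255, 0, 0, 0, 0, 0, -4], [255, 0, 0, 0, 0, 0, -4]]
  ]
}}

```text
clock: 8.95
tcp_pos: [0.6431, -0.0648, 0.1131]
orientation: [-0.001, 0.795, -0.607, 0.001]
wrist_force: [5.8, -0.1, -3.3]
finger_gap: 0.0154
grip_force: 58.5
```

```bash
python3 - <<'E'
from h import *
s=get_state();t,Rm=cur();print(t,Rm[:,0],s['wrist_force'],s['ft_torque'],s['joint_pos'])
E
```

```text
[ 0.64305943 -0.06476321  0.11306199] [ 2.62978573e-01 -9.64801551e-01  4.86540416e-04] [ 5.79372737 -0.08508141 -3.32894159] [-0.09728722 -1.41965769 -0.34124112] [-2.24752395e-01  5.01880723e-01  3.67152806e-02  1.10347033e+00
  6.03127670e-04 -2.06165678e+00]
```

The torque has risen, so the fastener is at its unlock stop. I'll back off the turn, lift out, and plan the lever pose.

{"method": "drive_tool", "body": {
  "deltas": [
    [[255, 0, 0, 0, 0, 0, 5], [255, 0, 0, 0, 0, 0, 10], [255, 0, 0, -0.006, 0, 0, 11], [255, 0, 0, -0.015, 0, 0, 11], [255, 0, 0, -0.06, 0, 0, 11], [255, 0, 0, -0.11, 0, 0, 11], [255, 0, 0, -0.11, 0, 0, 11], [255, 0, 0, -0.11, 0, 0, 11]]
  ]
}}

```text
clock: 9.95
tcp_pos: [0.6414, -0.0646, 0.2229]
orientation: [0.0, 0.733, -0.68, -0.0]
wrist_force: [-0.1, -0.4, -1.4]
finger_gap: 0.0152
grip_force: 59.2
```

```bash
cat >> h.py <<'E'
HD=np.radians(5.2);U=np.array([np.cos(HD),np.sin(HD),0]);W=np.array([U[1],-U[0],0]);Z=np.array([0,0,1.])
FAST=np.array([.643,-.0648,0]);LIP=FAST+44*U*.001
KL=.0526
def case(u,w,z): # u ahead of lip (m), w toward -y from mid, z
    return LIP+u*U+w*W+z*Z
def lev(tip,beta):
    b=np.radians(beta);t=-W*np.sin(b)-Z*np.cos(b);x=-U
    return np.array(tip)-t*KL,np.stack([x,np.cross(t,x),t],1)
E
python3 - <<'E'
from h import *
D=np.array([[.314,.045,.569,.2304],[.1096,-.2536,.4586,.2144],[.3768,-.297,.5459,.0626],[.4835,.0756,.639,.1402],[.5019,.0367,.6413,.1131]])
M=[];y=[]
for a,b,r,z in D:
    M+= [[np.sin(a),np.cos(a-b),-np.sin(a-b),1,0],[np.cos(a),-np.sin(a-b),-np.cos(a-b),0,1]];y+=[r,z]
x,res,rk,sv=np.linalg.lstsq(np.array(M),np.array(y),rcond=None);print('L1,A,B,r0,z0',x.round(3),res,sv[-1])
p,d=snap('scene');b=p[150:255,170:310]
cv2.imwrite('pics/f4.png',cv2.resize(b,None,fx=5,fy=5,interpolation=cv2.INTER_CUBIC)[:,:,::-1])
print(cur()[0],LIP,case(0,.103,.058))
print('top corner',onz('top',354,165.6,.058),'left',onz('top',277,170.4,.058))
P0,R0=lev(case(-.001,.15,.2),50);print(P0)
plan([(P0+[0,0,.03],down(185.2)),(P0,R0),lev(case(-.001,.13,.031),50),lev(case(-.001,.087,.031),50)])
E
```

```text
L1,A,B,r0,z0 [ 0.521  0.408 -0.058 -0.    -0.212] [4.79032504e-07] 0.2040941779542159
[ 0.64097094 -0.06445103  0.22184149] [ 0.68681891 -0.06081217  0.        ] [ 0.69615407 -0.16338826  0.058     ]
top corner [ 0.69227377 -0.16402483  0.058     ] left [0.67431929 0.03929993 0.058     ]
[ 0.70306986 -0.25041356  0.23381063]
[0.19, -0.048, -0.0422] [0.13, -0.07, 89.07]
[0.1901, -0.0481, -0.0122] [-39.14, -38.7, 82.83]
[0.1702, -0.0481, 0.1568] [-39.14, -38.7, 82.83]
[0.1272, -0.0474, 0.1568] [-39.14, -38.7, 82.83]
```

View pics/f4.png

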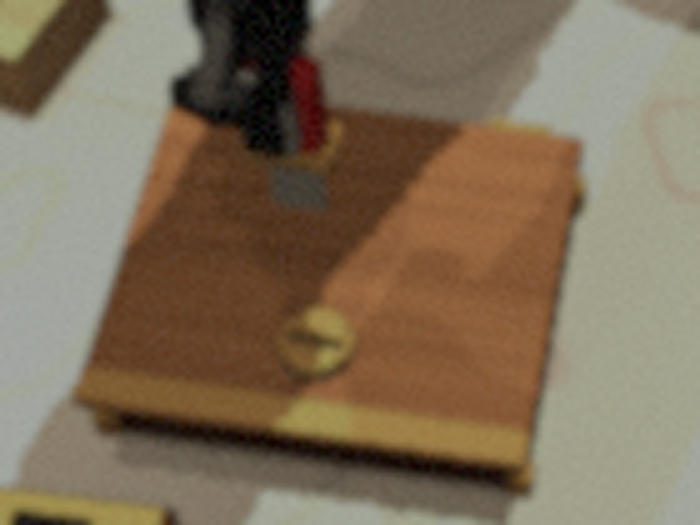

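The slot now lies across, so the fastener is unlocked. The key is seated squarely in the fingers, blade at crop (300,187). Moving to the tilted pre-lever pose, high beside the lid.

{"method": "drive_tool", "body": {
  "deltas": [
    [[255, 0.05, -0.01, -0.03, -4, -3.9, 8.3], [255, 0.1, -0.02, -0.03, -8, -7.8, 16.6], [255, 0.15, -0.03, -0.03, -12, -11.6, 24.9], [255, 0.19, -0.048, -0.03, -16, -15.5, 33.2], [255, 0.19, -0.048, -0.03, -19.6, -19.4, 41.4], [255, 0.19, -0.048, -0.03, -23.5, -23.2, 49.7], [255, 0.19, -0.048, -0.03, -27.4, -27.1, 58], [255, 0.19, -0.048, -0.03, -31.3, -31, 66.3], [255, 0.19, -0.048, -0.03, -35.2, -34.8, 74.5], [255, 0.19, -0.048, -0.03, -39.1, -38.7, 82.8], [255, 0.19, -0.048, -0.0122, -39.1, -38.7, 82.8], [255, 0.19, -0.048, -0.0122, -39.1, -38.7, 82.8]]
  ],
  "newtons": 100
}}

```text
clock: 11.5
tcp_pos: [0.6493, -0.2169, 0.2228]
orientation: [-0.004, -0.035, 0.906, 0.422]
wrist_force: [-0.1, -0.4, -0.6]
finger_gap: 0.0148
grip_force: 100.2
```

```bash
python3 - <<'E'
from h import *
t,Rm=cur();print(t,Rm.round(3),get_state()['joint_pos'])
plan([lev(case(-.001,.15,.2),50),lev(case(-.001,.13,.031),50),lev(case(-.001,.087,.031),50)])
E
```

```text
[ 0.64929187 -0.21692919  0.22275388] [[-0.997 -0.061 -0.037]
 [-0.067  0.642  0.764]
 [-0.022  0.765 -0.644]] [-0.69479523  1.1732944   1.26219051  2.33668168  0.59817504 -0.98899865]
[-0.0516, -0.0163, -0.0347] [-0.13, 1.85, 0.13]
[-0.0474, -0.1326, 0.0894] [-0.13, 1.85, 0.13]
[-0.0464, -0.1049, 0.1223] [-0.13, 1.85, 0.13]
```

Leaning toward −y runs into the joint 3 and 4 limits, so I'll lever at the +y corner instead, with the key pointing −y and yawed 15° to clear the tankard.

```bash
cat >> h.py <<'E'
def lev2(u,w,z,beta=45,yaw=15,back=0):
    b,a=np.radians([beta,yaw]);h=W*np.cos(a)+U*np.sin(a);t=h*np.sin(b)-Z*np.cos(b);x=-U*np.cos(a)+W*np.sin(a)
    return case(u,w,z)-back*h-t*KL,np.stack([x,np.cross(t,x),t],1)
E
python3 - <<'E'
from h import *
A=lev2(.0015,-.09,.14,back=.035)
plan([((.58,-.06,.26),down(192)),A]);print(A[0])
E
```

```text
[0.0577, 0.1334, 0.0985] [49.71, 4.74, -7.05]
[-0.026, 0.1661, 0.2688] [93.99, 2.22, -18.26]
[0.65522741 0.09670677 0.17719382]
```

{"method": "drive_tool", "body": {
  "deltas": [
    [[255, 0.02, 0.045, 0.03, 9.5, 0.9, -1.4], [255, 0.04, 0.09, 0.065, 19, 1.8, -2.8], [255, 0.0577, 0.1334, 0.0985, 29, 2.8, -4.2], [255, 0.0577, 0.1334, 0.0985, 39, 3.7, -5.6], [255, 0.05, 0.137, 0.12, 49, 4.3, -7.2], [255, 0.035, 0.143, 0.15, 58, 4, -9], [255, 0.02, 0.15, 0.18, 67, 3.6, -11.5], [255, 0.0, 0.155, 0.21, 76, 3.2, -14], [255, -0.026, 0.166, 0.24, 85, 2.6, -16.2], [255, -0.026, 0.1661, 0.2688, 94, 2.2, -18.3], [255, -0.026, 0.1661, 0.2688, 94, 2.2, -18.3], [255, -0.026, 0.1661, 0.2688, 94, 2.2, -18.3]]
  ]
}}

```text
clock: 13.0
tcp_pos: [0.6565, 0.0977, 0.1798]
orientation: [0.068, -0.162, 0.909, -0.377]
wrist_force: [0.7, -0.1, -0.7]
finger_gap: 0.0146
grip_force: 100.1
```

```bash
python3 - <<'E'
from h import *
t,Rm=cur();print(t,Rm[:,2].round(3),get_state()['joint_pos'])
p,d=snap('scene');b=p[130:260,170:330]
cv2.imwrite('pics/l1.png',cv2.resize(b,None,fx=4.5,fy=4.5,interpolation=cv2.INTER_CUBIC)[:,:,::-1])
tip=t+Rm[:,2]*KL;print('tip px',proj('scene',tip),tip)
print('corner px',proj('scene',case(0,-.103,.05)))
plan([lev2(.0015,-.09,.14,back=.035),lev2(.0015,-.09,.027,back=.035),lev2(.0015,-.09,.027)])
E
```

```text
[0.6565149  0.09771994 0.17977824] [ 0.246 -0.664 -0.706] [ 0.34898043  0.5310231   0.02945257  1.06359063 -0.78721633 -0.00573496]
tip px (np.float64(285.46963028533673), np.float64(222.26414092719887)) [0.66945265 0.06277615 0.1426527 ]
corner px (np.float64(274.3306933929142), np.float64(244.3493354752743))
[0.0018, 0.0029, 0.002] [-0.11, 0.09, -0.2]
[0.0022, 0.083, 0.0818] [-0.11, 0.09, -0.2]
[0.0022, 0.0583, 0.1066] [-0.11, 0.09, -0.2]
```

View pics/l1.png

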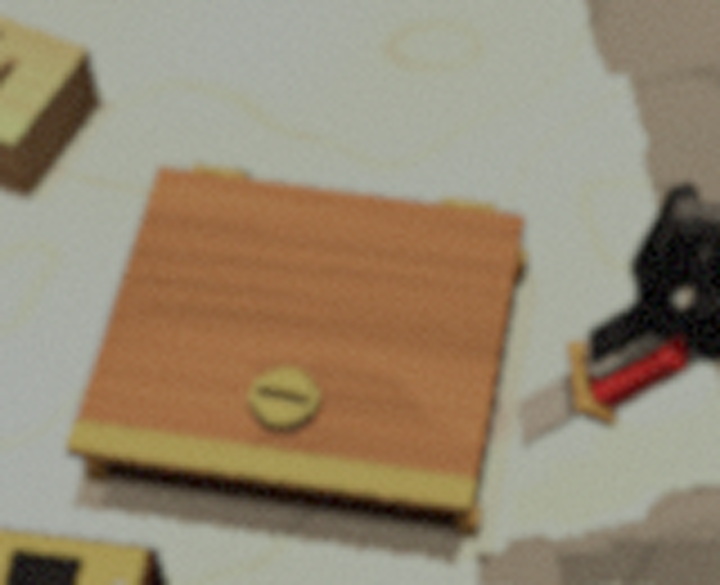

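The key is tilted as planned, blade tip at about (287,223), the lid corner at about (275,244) and the lid shut. Lowering and sliding the blade under the lip corner.

{"method": "drive_tool", "body": {
  "deltas": [
    [[255, 0.002, 0.03, 0.03, 0, 0, 0], [255, 0.002, 0.06, 0.06, 0, 0, 0], [255, 0.0022, 0.083, 0.0818, 0, 0, 0], [255, 0.0022, 0.083, 0.0818, 0, 0, 0], [255, 0.0022, 0.083, 0.0818, 0, 0, 0], [255, 0.0022, 0.075, 0.09, 0, 0, 0], [255, 0.0022, 0.067, 0.098, 0, 0, 0], [255, 0.0022, 0.0583, 0.1066, 0, 0, 0], [255, 0.0022, 0.0583, 0.1066, 0, 0, 0], [255, 0.0022, 0.0583, 0.1066, 0, 0, 0]]
  ]
}}

```text
clock: 14.3
tcp_pos: [0.6664, 0.0636, 0.0622]
orientation: [0.067, -0.161, 0.909, -0.378]
wrist_force: [0.7, 0.5, -0.9]
finger_gap: 0.0147
grip_force: 100.1
```

```bash
python3 - <<'E'
from h import *
t,Rm=cur();s=get_state();print(t,s['wrist_force'],s['ft_torque'])
p,d=snap('scene');b=p[170:270,210:350]
cv2.imwrite('pics/l2.png',cv2.resize(b,None,fx=5,fy=5,interpolation=cv2.INTER_CUBIC)[:,:,::-1])
def arc(th,od=0):
    P,Q=lev2(.0015,-.09,.032);n=-np.sin(th)*U+np.cos(th)*Z
    return P-.170*(1-np.cos(th))*U+.170*np.sin(th)*Z+od*n,Q
plan([lev2(.0015,-.09,.027)]+[arc(th,.002) for th in(0,.05,.1,.15,.2,.3,.4,.5,.6,.7)])
E
```

```text
[0.66636594 0.0635959  0.06219403] [ 0.68434658  0.49974631 -0.87054949] [0.70645721 0.24371614 0.01191118]
[-0.0009, -0.0017, -0.0012] [-0.12, -0.02, -0.11]
[-0.0009, -0.0066, -0.0061] [-0.12, -0.02, -0.11]
[-0.0006, -0.0126, -0.0122] [-0.12, -0.02, -0.11]
[0.0001, -0.0185, -0.0183] [-0.12, -0.02, -0.11]
[0.0012, -0.0242, -0.0245] [-0.12, -0.02, -0.11]
[0.0027, -0.0298, -0.0306] [-0.12, -0.02, -0.11]
[0.007, -0.0407, -0.043] [-0.12, -0.02, -0.11]
[0.0128, -0.0509, -0.0553] [-0.12, -0.02, -0.11]
[0.0201, -0.0603, -0.0675] [-0.12, -0.02, -0.11]
[0.0288, -0.0688, -0.0793] [-0.12, -0.02, -0.11]
[0.0389, -0.0764, -0.0906] [-0.12, -0.02, -0.11]
```

View pics/l2.png

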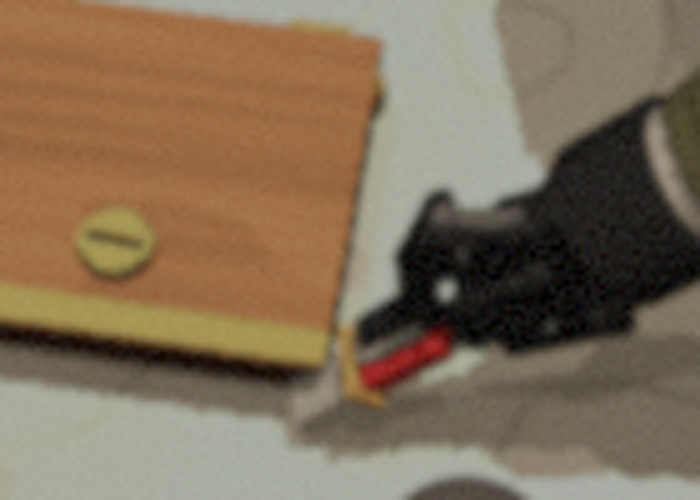

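The blade is at the lid's corner, tip at crop (297,410), the lid corner at (325,370), which matches the prediction. Now I'll lift a little and check the force.

{"method": "drive_tool", "body": {
  "deltas": [
    [[255, 0, -0.003, -0.003, 0, 0, 0], [255, 0, -0.0066, -0.0061, 0, 0, 0], [255, 0, -0.0126, -0.0122, 0, 0, 0], [255, 0.0005, -0.0185, -0.0183, 0, 0, 0], [255, 0.0012, -0.0242, -0.0245, 0, 0, 0], [255, 0.0012, -0.0242, -0.0245, 0, 0, 0]]
  ]
}}

```text
clock: 15.1
tcp_pos: [0.6657, 0.064, 0.0979]
orientation: [0.068, -0.161, 0.909, -0.378]
wrist_force: [-0.8, 2.4, -1.3]
finger_gap: 0.0144
grip_force: 100.1
```

```bash
python3 - <<'E'
from h import *
t,Rm=cur();s=get_state();print(t,s['wrist_force'],s['ft_torque'])
p,d=snap('scene');b=p[170:270,210:350]
cv2.imwrite('pics/l3.png',cv2.resize(b,None,fx=5,fy=5,interpolation=cv2.INTER_CUBIC)[:,:,::-1])
P=cloud('scene',d)
for u,v in((215,195),(225,240),(245,243),(260,245),(265,200)):print(P[v,u].round(3))
E
```

```text
[0.66566716 0.06398029 0.0979052 ] [-0.77044905  2.40394604 -1.32258957] [1.45312565 0.4563325  0.00785537]
[ 0.6   -0.121  0.074]
[ 0.673 -0.079  0.005]
[ 0.669 -0.031  0.006]
[0.668 0.005 0.01 ]
[ 0.581 -0.006  0.069]
```

The lid is up by about 0.16 rad, with almost no extra force. Continuing along the arc.

```bash
cat >> h.py <<'E'
def arc(th,od=0):
    P,Q=lev2(.0015,-.09,.032);n=-np.sin(th)*U+np.cos(th)*Z
    return P-.170*(1-np.cos(th))*U+.170*np.sin(th)*Z+od*n,Q
E
python3 - <<'E'
from h import *
plan([arc(th,.002) for th in(.2,.3,.4,.55,.7,.85,1.0,1.15,1.3)])
E
```

```text
[0.0022, -0.0048, -0.0054] [-0.17, 0.07, -0.19]
[0.0064, -0.0157, -0.0178] [-0.17, 0.07, -0.19]
[0.0122, -0.0259, -0.0301] [-0.17, 0.07, -0.19]
[0.0236, -0.0397, -0.0482] [-0.17, 0.07, -0.19]
[0.0382, -0.0515, -0.0654] [-0.17, 0.07, -0.19]
[0.0556, -0.061, -0.0814] [-0.17, 0.07, -0.19]
[0.0754, -0.068, -0.0959] [-0.17, 0.07, -0.19]
[0.0971, -0.0724, -0.1084] [-0.17, 0.07, -0.19]
[0.1203, -0.074, -0.1187] [-0.17, 0.07, -0.19]
```

{"method": "drive_tool", "body": {
  "deltas": [
    [[255, 0.0022, -0.005, -0.0054, 0, 0, 0], [255, 0.0064, -0.0157, -0.0178, 0, 0, 0], [255, 0.0122, -0.0259, -0.03, 0, 0, 0], [255, 0.0236, -0.04, -0.0482, 0, 0, 0], [255, 0.0382, -0.0515, -0.0654, 0, 0, 0], [255, 0.0556, -0.061, -0.0814, 0, 0, 0], [255, 0.0754, -0.068, -0.0959, 0, 0, 0], [255, 0.0971, -0.0724, -0.1084, 0, 0, 0], [255, 0.1203, -0.074, -0.1187, 0, 0, 0], [255, 0.1203, -0.074, -0.1187, 0, 0, 0]]
  ]
}}

```text
clock: 16.4
tcp_pos: [0.5405, 0.0515, 0.2354]
orientation: [0.069, -0.16, 0.909, -0.379]
wrist_force: [0.2, -0.9, -0.9]
finger_gap: 0.0149
grip_force: 100.1
```

```bash
python3 - <<'E'
from h import *
s=get_state();print(cur()[0],s['wrist_force'],s['ft_torque'],s['joint_pos'])
snap('scene','l4.png')
plan([arc(th,.003) for th in(1.3,1.45,1.6,1.75,1.85,1.9)])
E
```

```text
[0.54047909 0.05150746 0.23540103] [ 0.22440217 -0.91094158 -0.91165639] [0.76446744 0.26894665 0.02813435] [ 0.34302264  0.26486457 -0.23240237  1.06171182 -0.79012932 -0.01144405]
[0.0003, 0.0012, -0.0001] [-0.25, 0.05, -0.2]
[0.0245, 0.0025, -0.0079] [-0.25, 0.05, -0.2]
[0.0491, 0.0065, -0.0132] [-0.25, 0.05, -0.2]
[0.0736, 0.0133, -0.0156] [-0.25, 0.05, -0.2]
[0.0895, 0.0192, -0.0158] [-0.25, 0.05, -0.2]
[0.0973, 0.0225, -0.0154] [-0.25, 0.05, -0.2]
```

View pics/l4.png

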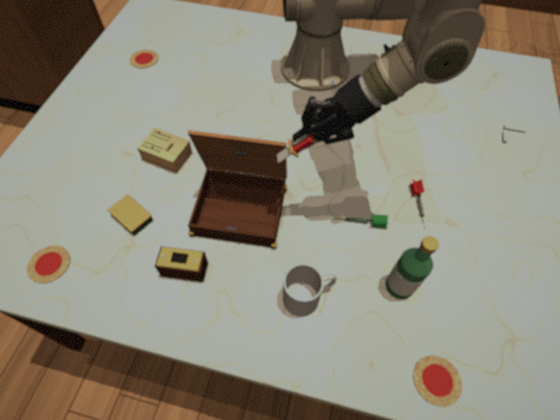

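The lid stands open at about 1.3 rad with the blade still on its edge at (285,155). The bystanders are where they were. Swinging it on to the stop.

{"method": "drive_tool", "body": {
  "deltas": [
    [[255, 0.0125, 0.002, -0.004, 0, 0, 0], [255, 0.0245, 0.0025, -0.0079, 0, 0, 0], [255, 0.037, 0.0045, -0.011, 0, 0, 0], [255, 0.0491, 0.0065, -0.0132, 0, 0, 0], [255, 0.0615, 0.0095, -0.0146, 0, 0, 0], [255, 0.0736, 0.0133, -0.0156, 0, 0, 0], [255, 0.0895, 0.0192, -0.0158, 0, 0, 0], [255, 0.0973, 0.0225, -0.0154, 0, 0, 0], [255, 0.1, 0.0237, -0.0152, 0, 0, 0], [255, 0.1, 0.0237, -0.0152, 0, 0, 0]]
  ]
}}

```text
clock: 17.7
tcp_pos: [0.4402, 0.044, 0.2282]
orientation: [0.071, -0.16, 0.909, -0.378]
wrist_force: [10.3, -0.9, 1.5]
finger_gap: 0.0144
grip_force: 99.7
```

```bash
python3 - <<'E'
from h import *
s=get_state();print(cur()[0],s['wrist_force'],s['ft_torque'],s['joint_pos'])
p,d=snap('scene');P=cloud('scene',d)
# fit lid plane: points above z=.07 within lateral range
q=(P-LIP);w=q@W;u=q@U;m=(abs(w)<.085)&(P[...,2]>.07)&(P[...,2]<.24)&(u<-.15)&(u>-.28)
A=np.c_[u[m],P[...,2][m]];print(m.sum(),A.mean(0))
f=np.polyfit(A[:,1],A[:,0],1);print('lid angle',np.pi/2-np.arctan(f[0]),'u at z.05',np.polyval(f,.05))
E
```

```text
[0.44024483 0.04401545 0.22819263] [10.29573624 -0.87125221  1.54262855] [ 0.15639236 -1.51094132  1.50797757] [ 0.40530212  0.11765043 -0.4369974   1.06255419 -0.78947694  0.07719171]
4557 [-0.21710298  0.15263719]
lid angle 1.900571458392959 u at z.05 -0.181972972120193
```

The lid measures 1.90 rad, fully open. Retreating and bringing the key back to its block while the darts are stowed.

```bash
python3 - <<'E'
from h import *
t,Rm=cur()
plan([(t+.03*U,Rm),(t+.05*U+.05*Z,Rm),((.53,0,.31),down(188)),((.48,-.2,.31),down(172)),((.466,-.295,.28),down(170)),((.466,-.295,.13),down(170))])
E
```

```text
[-0.029, -0.0053, 0.0057] [0.0, 0.0, 0.0]
[-0.0487, -0.0443, -0.0258] [0.0, 0.0, 0.0]
[-0.0698, -0.1085, -0.0058] [-45.06, 5.24, 11.28]
[0.0459, -0.2292, 0.1147] [-44.24, 11.54, 26.43]
[0.092, -0.2676, 0.1955] [-44.09, 12.33, 28.32]
[0.0932, -0.161, 0.3011] [-44.09, 12.33, 28.32]
```

{"method": "drive_tool", "body": {
  "deltas": [
    [[255, -0.029, -0.0053, 0.0057, 0, 0, 0], [255, -0.0487, -0.0443, -0.0258, -5, 0, 0], [255, -0.0698, -0.1085, -0.0058, -14, 1.6, 3.5], [255, -0.0698, -0.1085, -0.0058, -23, 2.6, 5.6], [255, -0.0698, -0.1085, -0.0058, -32, 3.7, 8], [255, -0.05, -0.13, 0.015, -40, 5.2, 11.3], [255, -0.02, -0.165, 0.045, -44.8, 7, 15], [255, 0.01, -0.195, 0.077, -44.5, 9, 20], [255, 0.0459, -0.2292, 0.1147, -44.2, 11.5, 26.4], [255, 0.092, -0.2676, 0.1955, -44.1, 12.3, 28.3], [255, 0.092, -0.2676, 0.1955, -44.1, 12.3, 28.3], [255, 0.092, -0.2676, 0.1955, -44.1, 12.3, 28.3]]
  ]
}}

```text
clock: 19.25
tcp_pos: [0.4619, -0.2969, 0.2756]
orientation: [-0.006, 0.089, 0.996, 0.001]
wrist_force: [0.0, -0.0, -1.9]
finger_gap: 0.015
grip_force: 100.0
```

```bash
python3 - <<'E'
from h import *
s=get_state();t,Rm=cur();print(t,Rm.round(3))
plan([((.466,-.295,.20),down(170)),((.466,-.295,.11),down(170))])
E
```

```text
[ 0.4619053  -0.29693675  0.27557188] [[-0.984  0.178 -0.011]
 [ 0.178  0.984  0.003]
 [ 0.011  0.001 -1.   ]]
[-0.0045, 0.0025, 0.0755] [0.08, -0.65, -0.23]
[-0.0056, 0.0024, 0.1655] [0.08, -0.65, -0.23]
```

{"method": "drive_tool", "body": {
  "deltas": [
    [[255, -0.0045, 0.0025, 0.05, 0, -0.6, 0], [255, -0.0045, 0.0025, 0.1, 0, -0.6, 0], [255, -0.0055, 0.0024, 0.1555, 0, -0.6, -0.2], [255, -0.0055, 0.0024, 0.1555, 0, -0.6, -0.2], [255, -0.0055, 0.0024, 0.1555, 0, -0.6, -0.2]]
  ]
}}

```text
clock: 19.88
tcp_pos: [0.4694, -0.2938, 0.1244]
orientation: [0.002, 0.085, 0.996, -0.001]
wrist_force: [0.4, 0.1, -0.0]
finger_gap: 0.0147
grip_force: 100.0
```

```bash
python3 - <<'E'
from h import *
s=get_state();t,Rm=cur();print(t,Rm[:,0].round(3),Rm[:,2].round(3),s['wrist_force'])
plan([((.466,-.295,.105),down(170))])
p,d=snap('scene');hsv=cv2.cvtColor(p,cv2.COLOR_RGB2HSV)
b=p[90:180,110:220]
cv2.imwrite('pics/b1.png',cv2.resize(b,None,fx=6,fy=6,interpolation=cv2.INTER_CUBIC)[:,:,::-1])
print(((proj('scene',(.466,-.295,.05))-np.array([110,90]))*6).round(0), ((proj('scene',t+Rm[:,2]*KL)-np.array([110,90]))*6).round(0))
E
```

```text
[ 0.46939744 -0.29383549  0.1244395 ] [-0.986  0.169 -0.005] [ 0.004 -0.002 -1.   ] [ 0.43246576  0.13559696 -0.02687844]
[0.0032, -0.0017, 0.0194] [-0.09, 0.28, 0.27]
[359. 331.] [346. 303.]
```

View pics/b1.png

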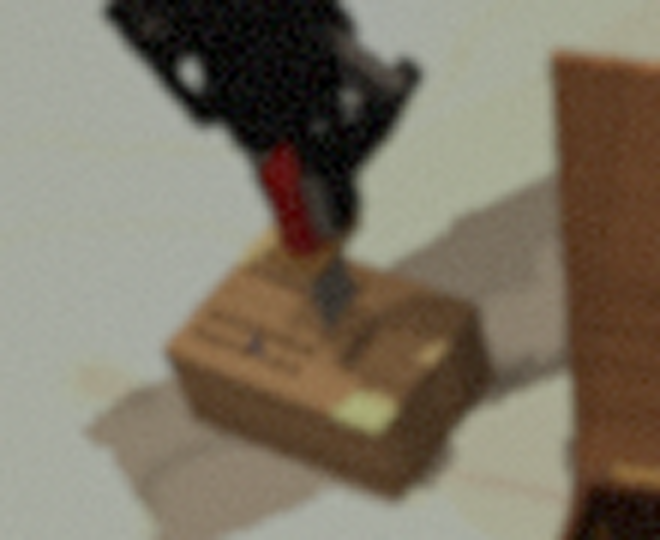

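The blade tip is at crop (342,308), just above the slot mouth near (358,340), and matches the prediction. Inserting.

{"method": "drive_tool", "body": {
  "deltas": [
    [[255, 0.0032, -0.0015, 0.0, 0, 0.3, 0.2], [255, 0.0032, -0.0015, 0.006, 0, 0.3, 0.2], [255, 0.0032, -0.0015, 0.012, 0, 0.3, 0.2], [255, 0.0032, -0.0015, 0.018, 0, 0.3, 0.2], [255, 0.0032, -0.0015, 0.023, 0, 0.3, 0.2], [255, 0.0032, -0.0015, 0.023, 0, 0.3, 0.2]]
  ]
}}

```text
clock: 20.68
tcp_pos: [0.4648, -0.2946, 0.0988]
orientation: [-0.001, 0.087, 0.996, 0.0]
wrist_force: [-0.2, -0.0, 0.5]
finger_gap: 0.0153
grip_force: 100.0
```

```bash
python3 - <<'E'
from h import *
s=get_state();t,Rm=cur();print(t,Rm[:,0].round(3),Rm[:,2].round(3),s['wrist_force'],s['ft_torque'])
E
```

```text
[ 0.4648233  -0.29459259  0.09881219] [-0.985  0.173  0.003] [-0.003  0.    -1.   ] [-0.19270524 -0.00270217  0.53640751] [ 0.04073906  0.01567464 -0.00739384]
```

{"method": "drive_tool", "body": {
  "deltas": [
    [[255, -0.001, 0, 0.012, 0, -0.2, 0], [255, -0.001, 0, 0.024, 0, -0.2, 0], [255, -0.001, 0, 0.033, 0, -0.2, 0], [255, -0.001, 0, 0.0365, 0, -0.2, 0], [255, -0.001, 0, 0.0365, 0, -0.2, 0]]
  ]
}}

```text
clock: 21.3
tcp_pos: [0.4659, -0.295, 0.0629]
orientation: [0.001, 0.087, 0.996, -0.0]
wrist_force: [0.1, 1.2, -0.2]
finger_gap: 0.0149
grip_force: 100.2
```

```bash
python3 - <<'E'
from h import *
s=get_state();t,Rm=cur();print(t,Rm[:,0].round(3),s['wrist_force'],s['ft_torque'])
E
```

```text
[ 0.46590064 -0.29495145  0.06291058] [-0.985  0.173 -0.001] [ 0.10584385  1.23045172 -0.1896717 ] [0.19939098 0.01458009 0.02661504]
```

{"method": "drive_tool", "body": {
  "deltas": [
    [[0, 0, 0, 0, 0, 0, 0], [0, 0, 0, 0, 0, 0, 0], [0, 0, 0, 0, 0, 0, 0], [0, 0, 0, 0, 0, 0, 0], [0, 0, 0, -0.02, 0, 0, 0], [0, 0, 0, -0.06, 0, 0, 0], [0, 0, 0, -0.12, 0, 0, 0], [0, 0, 0, -0.18, 0, 0, 0], [0, 0, 0, -0.24, 0, 0, 0], [0, 0, 0, -0.24, 0, 0, 0]]
  ]
}}

```text
clock: 22.55
tcp_pos: [0.4676, -0.2964, 0.309]
orientation: [0.005, 0.087, 0.996, -0.004]
wrist_force: [0.0, 0.1, -1.0]
finger_gap: 0.0856
grip_force: 0.0
```

```bash
cat > dart.py <<'E'
from h import *
p,d=snap('top');P=cloud('top',d);hsv=cv2.cvtColor(p,cv2.COLOR_RGB2HSV);q,d2=snap('scene');h2=cv2.cvtColor(q,cv2.COLOR_RGB2HSV)
def blob(hs,box,nm):
    m=((hs[...,0]<8)|(hs[...,0]>172))&(hs[...,1]>140)&(hs[...,2]>50);k=np.zeros_like(m);k[box[2]:box[3],box[0]:box[1]]=1
    n,l,s,c=cv2.connectedComponentsWithStats((m&k).astype(np.uint8));i=1+np.argmax(s[1:,4]);print(nm,c[i],s[i]);return c[i]
f=blob(hsv,(60,230,180,310),'red top');F=onz('top',*f,.019);print('flight ctr',F)
f2=blob(h2,(380,470,150,240),'red scene');print('flight scene',onz('scene',*f2,.019))
# whole dart in top: difference from local background brightness
u0,v0=int(f[0]),int(f[1]);g=p[v0-50:v0+50,u0-50:u0+50].astype(int);bg=np.median(g.reshape(-1,3),0)
m=(abs(g-bg).sum(2)>60).astype(np.uint8);n,l,s,c=cv2.connectedComponentsWithStats(m)
i=l[50,50];ys,xs=np.nonzero(l==i);print('comp',len(xs),xs.min()+u0-50,xs.max()+u0-50,ys.min()+v0-50,ys.max()+v0-50)
X=np.array([onz('top',a+u0-50,b+v0-50,.008)[:2] for a,b in zip(xs,ys)])
far=X[np.argsort(-np.linalg.norm(X-F[:2],axis=1))[:5]].mean(0);dv=far-F[:2];print('tip',far,'len',np.linalg.norm(dv),'heading',np.degrees(np.arctan2(dv[1],dv[0])))
G=far-dv/np.linalg.norm(dv)*.060;print('grip from tip',G)
E
python3 dart.py; python3 -c "
from h import *;s=get_state();print(cur(),s['finger_gap'])
p,d=snap('scene');print(p.shape)
cv2.imwrite('pics/d1.png',cv2.resize(p,(784,588))[:,:,::-1])"
```

```text
red top [160.08510638 267.5035461 ] [154 260  13  15 141]
flight ctr [0.40953593 0.34579634 0.019     ]
red scene [416.56115108 187.67625899] [411 181  12  14 139]
flight scene [0.41526984 0.34625991 0.019     ]
comp 325 153 168 233 276
tip [0.49667704 0.36882191] len 0.090131846765679 heading 14.801167204263152
grip from tip [0.43866795 0.35349398]
(array([ 0.46606333, -0.29508777,  0.30367431]), array([[-0.98488393,  0.17319046,  0.00295076],
       [ 0.17318382,  0.98488665, -0.00237683],
       [-0.00331781, -0.00182988, -0.99999282]])) 0.08550649864421828
(420, 560, 3)
```

Key stands in the block. The red dart's grip point comes out near (0.462, 0.359), heading about 14.5°. Flying there above the open lid.

```bash
python3 - <<'E'
from h import *
plan([((.462,.359,.30),down(194.5)),((.462,.359,.12),down(194.5))])
E
```

```text
[0.1167, 0.6432, 0.0019] [-0.04, 0.05, -24.48]
[0.1169, 0.6433, 0.1819] [-0.04, 0.05, -24.48]
```

{"method": "drive_tool", "body": {
  "deltas": [
    [[0, 0.0106, 0.0585, 0.001, 0, 0, -2.4], [0, 0.0212, 0.117, 0.001, 0, 0, -4.8], [0, 0.0318, 0.1754, 0.001, 0, 0, -7.2], [0, 0.0424, 0.234, 0.001, 0, 0, -9.6], [0, 0.053, 0.2924, 0.001, 0, 0, -12], [0, 0.0637, 0.351, 0.001, 0, 0, -14.4], [0, 0.0743, 0.4093, 0.001, 0, 0, -16.8], [0, 0.085, 0.468, 0.01, 0, 0, -19.2], [0, 0.0955, 0.526, 0.05, 0, 0, -21.6], [0, 0.1061, 0.5847, 0.08, 0, 0, -24], [0, 0.1167, 0.6432, 0.1, 0, 0, -24.5], [0, 0.1169, 0.6433, 0.14, 0, 0, -24.5]]
  ]
}}

```text
clock: 24.2
tcp_pos: [0.4616, 0.3622, 0.1603]
orientation: [0.001, -0.128, 0.992, -0.0]
wrist_force: [-0.2, -0.8, 0.2]
finger_gap: 0.0854
grip_force: 0.0
```

{"method": "drive_tool", "body": {
  "deltas": [
    [[0, 0, 0, 0, 0, 0, 0], [0, 0, 0, 0, 0, 0, 0]]
  ]
}}

```text
clock: 24.45
tcp_pos: [0.4619, 0.358, 0.1623]
orientation: [-0.0, -0.126, 0.992, -0.001]
wrist_force: [0.3, -0.5, 0.5]
finger_gap: 0.0854
grip_force: 0.0
```

```bash
python3 - <<'E'
from h import *
t,Rm=cur();print(t,Rm[:,2])
p,d=snap('scene');h2=cv2.cvtColor(p,cv2.COLOR_RGB2HSV)
m=((h2[...,0]<8)|(h2[...,0]>172))&(h2[...,1]>140)&(h2[...,2]>50);m[:,:380]=0;m[:,470:]=0;m[:150]=0;m[240:]=0
v,u=np.nonzero(m);print('red',u.mean(),v.mean(),len(u))
hx=np.radians(14.5);g=np.array([.462,.359,.0085]);dd=np.array([np.cos(hx),np.sin(hx),0])
print('pred flights',proj('scene',g-.0515*dd+[0,0,.0105]),'tip',proj('scene',g+.06*dd-[0,0,.008]),'grip',proj('scene',g))
b=p[140:260,370:490];cv2.imwrite('pics/d2.png',cv2.resize(b,None,fx=5,fy=5,interpolation=cv2.INTER_CUBIC)[:,:,::-1])
plan([((.462,.359,.05),down(194.5)),((.462,.359,.002),down(194.5))])
E
```

```text
[0.46192761 0.3579599  0.16231799] [ 2.34029811e-04 -2.19869238e-03 -9.99997555e-01]
red 416.57142857142856 187.57857142857142 140
pred flights (np.float64(416.57822138945994), np.float64(186.69136377468305)) tip (np.float64(423.0536676747332), np.float64(228.5395076956383)) grip (np.float64(419.2510739940243), np.float64(205.97681070073438))
[0.0008, 0.0013, 0.1134] [-0.09, 0.12, -0.04]
[0.0009, 0.0013, 0.1614] [-0.09, 0.12, -0.04]
```

View pics/d2.png

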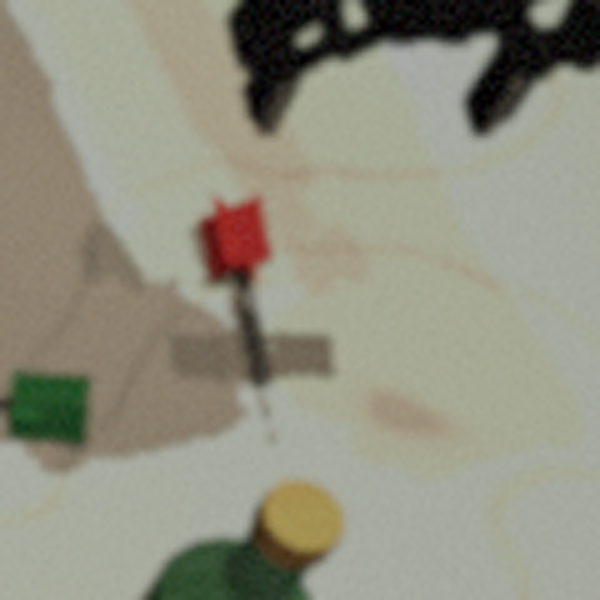

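The dart's barrel is at crop (250,330), as predicted (246,330), and its tip at (272,440). The open fingers straddle it. Descending and gripping.

{"method": "drive_tool", "body": {
  "deltas": [
    [[0, 0.0008, 0.002, 0.05, 0, 0, 0], [0, 0.0008, 0.002, 0.1, 0, 0, 0], [0, 0.0008, 0.002, 0.14, 0, 0, 0], [0, 0.0008, 0.002, 0.159, 0, 0, 0], [0, 0.0008, 0.002, 0.159, 0, 0, 0], [255, 0.0008, 0.002, 0.159, 0, 0, 0], [255, 0.0008, 0.002, 0.159, 0, 0, 0], [255, 0.0008, 0.002, 0.159, 0, 0, 0], [255, 0.0008, 0.002, 0.159, 0, 0, 0], [255, 0.0008, 0.002, 0.159, 0, 0, 0], [255, 0.0008, 0.002, 0.159, 0, 0, 0], [255, 0.0008, 0.002, 0.159, 0, 0, 0]]
  ],
  "newtons": 30
}}

```text
clock: 26.0
tcp_pos: [0.4614, 0.3605, 0.0035]
orientation: [0.001, -0.126, 0.992, -0.001]
wrist_force: [-0.9, -0.3, 2.8]
finger_gap: 0.0073
grip_force: 29.8
```

```bash
python3 - <<'E'
from h import *
s=get_state();t,Rm=cur();print(t,s['wrist_force'],s['finger_gap'],s['grip_force'])
c=case(-.075,0,0);print(c)
# dart tip to point to -y: heading of tool x = dart heading+180 ; dart heading now 14.5 -> target +W dir (-84.8) => tool x 95.2
plan([(t+[0,0,.25],down(194.5)),(c+.30*Z,down(194.5-99.3)),(c+.12*Z,down(95.2)),(c+.012*Z,down(95.2))])
E
```

```text
[0.46135574 0.36051677 0.00347073] [-0.90027356 -0.25902531  2.83519354] 0.007270783988059332 29.821042120456696
[ 0.61212758 -0.06760961  0.        ]
[-0.0004, -0.0004, -0.25] [-0.08, 0.09, 0.03]
[-0.039, -0.4527, -0.2958] [0.02, 0.14, 99.33]
[-0.0387, -0.4524, -0.1158] [0.02, 0.14, 99.33]
[-0.0385, -0.4523, -0.0078] [0.02, 0.14, 99.33]
```

```bash
python3 - <<'E'
from h import *
c=case(-.09,-.005,0);print(c)
plan([(c+.2*Z,down(275.2)),(c+.08*Z,down(275.2)),(c+.011*Z,down(275.2))])
E
```

```text
[ 0.59673615 -0.06398968  0.        ]
[-0.0248, -0.4452, -0.1959] [-0.13, 0.02, -80.67]
[-0.0246, -0.445, -0.0759] [-0.13, 0.02, -80.67]
[-0.0245, -0.4449, -0.0069] [-0.13, 0.02, -80.67]
```

{"method": "drive_tool", "body": {
  "deltas": [
    [[255, 0, 0, -0.03, 0, 0, 0], [255, 0, 0, -0.09, 0, 0, 0], [255, 0, 0, -0.15, 0, 0, -4], [255, -0.003, -0.055, -0.19, 0, 0, -13], [255, -0.006, -0.11, -0.196, 0, 0, -23], [255, -0.009, -0.165, -0.196, 0, 0, -33], [255, -0.012, -0.22, -0.196, 0, 0, -43], [255, -0.015, -0.275, -0.196, 0, 0, -53], [255, -0.018, -0.33, -0.196, 0, 0, -63], [255, -0.021, -0.385, -0.196, 0, 0, -72], [255, -0.0246, -0.445, -0.196, 0, 0, -80.7], [255, -0.0246, -0.445, -0.17, 0, 0, -80.7]]
  ]
}}

```text
clock: 27.5
tcp_pos: [0.599, -0.0689, 0.1749]
orientation: [-0.001, 0.737, -0.676, 0.003]
wrist_force: [-0.1, 0.1, -0.9]
finger_gap: 0.0073
grip_force: 29.6
```

{"method": "drive_tool", "body": {
  "deltas": [
    [[255, 0, 0, 0, 0, 0, 0], [255, 0, 0, 0, 0, 0, 0]]
  ]
}}

```text
clock: 27.75
tcp_pos: [0.5961, -0.0634, 0.1742]
orientation: [0.0, 0.739, -0.674, 0.001]
wrist_force: [0.5, 0.8, 0.1]
finger_gap: 0.0069
grip_force: 29.6
```

```bash
python3 - <<'E'
from h import *
s=get_state();print(cur()[0],s['finger_gap'],s['grip_force'],s['joint_pos'])
c=case(-.09,-.005,0)
plan([(c+.06*Z,down(275.2)),(c+.011*Z,down(275.2))])
p,d=snap('scene');h2=cv2.cvtColor(p,cv2.COLOR_RGB2HSV)
m=((h2[...,0]<8)|(h2[...,0]>172))&(h2[...,1]>140)&(h2[...,2]>50);m[:180]=0;v,u=np.nonzero(m[:,180:300]);print(len(u),u.mean()+180 if len(u) else 0,v.mean() if len(u) else 0)
E
```

```text
[ 0.59611018 -0.06339953  0.17421705] 0.006934532055874206 29.645549654960632 [-2.39464404e-01  3.80563451e-01  1.98675111e-03  1.19110674e+00
 -6.78291657e-04 -1.90220775e+00]
[0.0005, -0.0005, 0.1142] [-0.05, -0.06, 0.07]
[0.0005, -0.0004, 0.1632] [-0.05, -0.06, 0.07]
69 229.4927536231884 213.14492753623188
```

{"method": "drive_tool", "body": {
  "deltas": [
    [[255, 0, 0, 0.05, 0, 0, 0], [255, 0, 0, 0.1, 0, 0, 0], [255, 0, 0, 0.14, 0, 0, 0], [255, 0, 0, 0.155, 0, 0, 0], [255, 0, 0, 0.162, 0, 0, 0], [255, 0, 0, 0.162, 0, 0, 0], [160, 0, 0, 0.162, 0, 0, 0], [160, 0, 0, 0.162, 0, 0, 0], [160, 0, 0, 0.162, 0, 0, 0], [160, 0, 0, 0.15, 0, 0, 0], [160, 0, 0, 0.1, 0, 0, 0], [160, 0, 0, 0.04, 0, 0, 0]]
  ]
}}

```text
clock: 29.3
tcp_pos: [0.5954, -0.0639, 0.1349]
orientation: [0.0, 0.739, -0.674, -0.0]
wrist_force: [1.2, -0.2, 0.1]
finger_gap: 0.0316
grip_force: 0.0
```

{"method": "drive_tool", "body": {
  "deltas": [
    [[160, 0, 0, -0.04, 0, 0, 0], [160, 0, 0, -0.1, 0, 0, 0], [160, 0, 0, -0.13, 0, 0, 0], [255, 0, 0, -0.13, 0, 0, 0]]
  ]
}}

```text
clock: 29.8
tcp_pos: [0.5977, -0.0643, 0.2682]
orientation: [-0.002, 0.739, -0.674, 0.004]
wrist_force: [0.2, 0.9, -1.1]
finger_gap: 0.0151
grip_force: 0.0
```

```bash
python3 - <<'E'
from h import *
s=get_state();print(cur()[0],s['finger_gap'],s['wrist_force'])
for n in('top','scene'):
    p,d=snap(n);h2=cv2.cvtColor(p,cv2.COLOR_RGB2HSV)
    hue=h2[...,0];sat=(h2[...,1]>130)&(h2[...,2]>45)
    for nm,m in(('red',((hue<6)|(hue>172))),('blue',(hue>100)&(hue<135)&(h2[...,1]>150))):
        k,l,st,c=cv2.connectedComponentsWithStats((m&sat).astype(np.uint8))
        for i in range(1,k):
            if st[i,4]>20 and 100<c[i][1]<300: print(n,nm,st[i,4],c[i].round(1),onz(n,*c[i],.025).round(3))
E
```

```text
[ 0.59773034 -0.06428011  0.26820983] 0.01511603098537993 [ 0.24270072  0.906008   -1.05402685]
top red 320 [141.5 103.1] [0.853 0.412 0.025]
top red 309 [454.5 122. ] [ 0.823 -0.442  0.025]
top red 58 [405.9 252.3] [ 0.466 -0.312  0.025]
scene red 122 [165.9 138.1] [ 0.426 -0.329  0.025]
scene red 261 [218.3 208.5] [ 0.605 -0.117  0.025]
scene red 434 [ 47.9 263.4] [ 0.837 -0.435  0.025]
```

The red dart lies in the case: its flights show at (0.605, −0.117), where they should be. No red dart is left on the ledge and no other darts are in sight. Now I'll close the lid with the closed fingers, pushing off-centre to stay clear of the fastener.

```bash
cat >> h.py <<'E'
CW=.055
def push(th,rho=.14,od=.0):
    uc=-.183+rho*np.cos(th)-(.008-od)*np.sin(th);zc=.05+rho*np.sin(th)+(.008-od)*np.cos(th)
    return case(uc-.0145,CW,zc),down(275.2)
E
python3 - <<'E'
from h import *
D=down(275.2);print(case(-.29,CW,.19),push(1.4)[0])
plan([(case(-.15,CW,.33),D),(case(-.30,CW,.33),D),(case(-.30,CW,.19),D),(case(-.25,CW,.19),D),(case(-.205,CW,.19),D),push(1.5),push(1.4)])
E
```

```text
[ 0.40299723 -0.14186926  0.19      ] [ 0.51096285 -0.13204362  0.1893227 ]
[0.0602, 0.0593, -0.0659] [-0.1, -0.08, 0.02]
[0.0601, 0.2093, -0.0662] [-0.1, -0.08, 0.02]
[0.0599, 0.2095, 0.0738] [-0.1, -0.08, 0.02]
[0.06, 0.1595, 0.0739] [-0.1, -0.08, 0.02]
[0.06, 0.1145, 0.074] [-0.1, -0.08, 0.02]
[0.06, 0.1051, 0.0738] [-0.1, -0.08, 0.02]
[0.06, 0.0911, 0.0747] [-0.1, -0.08, 0.02]
```

{"method": "drive_tool", "body": {
  "deltas": [
    [[255, 0.02, 0.02, -0.05, 0, 0, 0], [255, 0.04, 0.05, -0.066, 0, 0, 0], [255, 0.06, 0.11, -0.066, 0, 0, 0], [255, 0.06, 0.165, -0.066, 0, 0, 0], [255, 0.06, 0.21, -0.066, 0, 0, 0], [255, 0.06, 0.21, -0.066, 0, 0, 0], [255, 0.06, 0.21, -0.02, 0, 0, 0], [255, 0.06, 0.21, 0.03, 0, 0, 0], [255, 0.06, 0.21, 0.074, 0, 0, 0], [255, 0.06, 0.21, 0.074, 0, 0, 0], [255, 0.06, 0.21, 0.074, 0, 0, 0]]
  ]
}}

```text
clock: 31.28
tcp_pos: [0.3935, -0.1431, 0.1906]
orientation: [-0.0, 0.739, -0.674, 0.001]
wrist_force: [-0.4, -0.0, -0.5]
finger_gap: -0.0001
grip_force: 0.0
```

```bash
python3 - <<'E'
from h import *
D=down(275.2);s=get_state();print(cur()[0],s['wrist_force'],s['finger_gap'],case(-.30,CW,.19))
plan([(case(-.25,CW,.19),D),(case(-.205,CW,.19),D)]+[push(x) for x in(1.5,1.4,1.3,1.2,1.1,1.0,.9,.8)])
E
```

```text
[ 0.39349528 -0.14310935  0.19055851] [-0.37057204 -0.01474016 -0.51745663] -0.00012084782183632626 [ 0.39303839 -0.14277558  0.19      ]
[-0.0003, -0.0496, 0.0006] [-0.1, -0.08, 0.05]
[-0.0003, -0.0946, 0.0007] [-0.1, -0.08, 0.05]
[-0.0003, -0.104, 0.0005] [-0.1, -0.08, 0.05]
[-0.0003, -0.118, 0.0014] [-0.1, -0.08, 0.05]
[-0.0003, -0.1318, 0.0038] [-0.1, -0.08, 0.05]
[-0.0003, -0.1453, 0.0074] [-0.1, -0.08, 0.05]
[-0.0003, -0.1584, 0.0124] [-0.1, -0.08, 0.05]
[-0.0003, -0.171, 0.0187] [-0.1, -0.08, 0.05]
[-0.0003, -0.1828, 0.0262] [-0.1, -0.08, 0.05]
[-0.0003, -0.1938, 0.0349] [-0.1, -0.08, 0.05]
```

{"method": "drive_tool", "body": {
  "deltas": [
    [[255, 0, -0.03, 0.0006, 0, 0, 0], [255, 0, -0.05, 0.0006, 0, 0, 0], [255, 0, -0.065, 0.0006, 0, 0, 0], [255, 0, -0.08, 0.0006, 0, 0, 0], [255, 0, -0.0946, 0.0006, 0, 0, 0], [255, 0, -0.104, 0.0005, 0, 0, 0], [255, 0, -0.118, 0.0014, 0, 0, 0], [255, 0, -0.1318, 0.0038, 0, 0, 0], [255, 0, -0.1453, 0.0074, 0, 0, 0], [255, 0, -0.1584, 0.0124, 0, 0, 0], [255, 0, -0.171, 0.0187, 0, 0, 0], [255, 0, -0.171, 0.0187, 0, 0, 0]]
  ]
}}

```text
clock: 32.78
tcp_pos: [0.5635, -0.127, 0.1699]
orientation: [0.0, 0.739, -0.674, 0.0]
wrist_force: [-0.5, 0.6, -0.3]
finger_gap: 0.0001
grip_force: 0.0
```

```bash
cat > lid.py <<'E'
from h import *
s=get_state();print(cur()[0],s['wrist_force'])
p,d=snap('scene');P=cloud('scene',d);q=P-LIP;w=q@W;u=q@U;z=P[...,2]
m=(w>-.095)&(w<-.0)&(z>.055)&(z<.24)&(u<.01)&(u>-.26)
A=np.c_[u[m],z[m]]-[-.183,.05]
print(m.sum(),'angles',np.percentile(np.arctan2(A[:,1],A[:,0])[np.hypot(*A.T)>.08],[10,50,90]).round(3))
E
python3 lid.py; python3 - <<'E'
from h import *
plan([push(x) for x in(1.0,.9,.8,.7,.6,.5,.4,.3,.2,.1,.04,0)]+[push(0,od=.002)])
E
```

```text
[ 0.56350349 -0.12696532  0.16986049] [-0.51425471  0.58115698 -0.25606572]
576 angles [1.012 1.018 1.056]
[0.0003, -0.0007, -0.0019] [-0.0, -0.02, 0.05]
[0.0003, -0.0126, 0.0056] [-0.0, -0.02, 0.05]
[0.0003, -0.0236, 0.0142] [-0.0, -0.02, 0.05]
[0.0003, -0.0337, 0.0239] [-0.0, -0.02, 0.05]
[0.0003, -0.0428, 0.0346] [-0.0, -0.02, 0.05]
[0.0003, -0.0508, 0.0461] [-0.0, -0.02, 0.05]
[0.0003, -0.0576, 0.0584] [-0.0, -0.02, 0.05]
[0.0003, -0.0632, 0.0712] [-0.0, -0.02, 0.05]
[0.0003, -0.0674, 0.0846] [-0.0, -0.02, 0.05]
[0.0003, -0.0703, 0.0983] [-0.0, -0.02, 0.05]
[0.0003, -0.0714, 0.1067] [-0.0, -0.02, 0.05]
[0.0003, -0.0718, 0.1123] [-0.0, -0.02, 0.05]
[0.0003, -0.0718, 0.1143] [-0.0, -0.02, 0.05]
```

The lid follows, now at about 1.0 rad. Pressing it down.

{"method": "drive_tool", "body": {
  "deltas": [
    [[255, 0, -0.0126, 0.0056, 0, 0, 0], [255, 0, -0.0236, 0.0142, 0, 0, 0], [255, 0, -0.0337, 0.0239, 0, 0, 0], [255, 0, -0.0428, 0.0346, 0, 0, 0], [255, 0, -0.0508, 0.0461, 0, 0, 0], [255, 0, -0.0576, 0.0584, 0, 0, 0], [255, 0, -0.0632, 0.0712, 0, 0, 0], [255, 0, -0.0674, 0.0846, 0, 0, 0], [255, 0, -0.0703, 0.0983, 0, 0, 0], [255, 0, -0.0714, 0.1067, 0, 0, 0], [255, 0, -0.0718, 0.1123, 0, 0, 0], [255, 0, -0.0718, 0.1133, 0, 0, 0]]
  ]
}}

```text
clock: 34.33
tcp_pos: [0.6346, -0.1209, 0.0581]
orientation: [-0.0, 0.739, -0.674, 0.001]
wrist_force: [-0.8, 0.4, 4.1]
finger_gap: 0.0002
grip_force: 1.9
```

```bash
python3 lid.py
```

```text
[ 0.6345999  -0.12092425  0.0580864 ] [-0.78109699  0.40422318  4.06843745]
2674 angles [0.044 0.062 0.098]
```

{"method": "drive_tool", "body": {
  "deltas": [
    [[255, 0, 0, 0.001, 0, 0, 0], [255, 0, 0, 0.002, 0, 0, 0], [255, 0, 0, 0.002, 0, 0, 0]]
  ]
}}

```text
clock: 34.75
tcp_pos: [0.6348, -0.121, 0.058]
orientation: [-0.0, 0.739, -0.674, 0.002]
wrist_force: [-3.5, 0.6, 10.5]
finger_gap: -0.0002
grip_force: 4.7
```

```bash
python3 lid.py;  python3 - <<'E'
from h import *
t,Rm=cur()
plan([(t+.14*Z,Rm),((.55,-.2,.20),down(210)),((.466,-.295,.20),down(170)),((.466,-.295,.064),down(170))])
E
```

```text
[ 0.6347712  -0.12099227  0.05800422] [-3.4871788   0.57253912 10.4717449 ]
2676 angles [0.042 0.061 0.097]
[0.0003, -0.0003, -0.14] [0.0, 0.0, 0.0]
[0.0712, 0.0912, -0.1421] [-0.19, -0.02, 65.22]
[0.1582, 0.1835, -0.1422] [-0.2, 0.06, 105.22]
[0.1579, 0.1839, -0.0062] [-0.2, 0.06, 105.22]
```

The lid is fully closed: the force rose to 10 N with no further travel. Fetching the key again.

{"method": "drive_tool", "body": {
  "deltas": [
    [[255, 0, 0, -0.05, 0, 0, 0], [255, 0, 0, -0.1, 0, 0, 8], [0, 0.02, 0.02, -0.142, 0, 0, 18], [0, 0.05, 0.05, -0.142, 0, 0, 28], [0, 0.071, 0.08, -0.142, 0, 0, 38], [0, 0.09, 0.1, -0.142, 0, 0, 48], [0, 0.11, 0.12, -0.142, 0, 0, 58], [0, 0.13, 0.14, -0.142, 0, 0, 68], [0, 0.14, 0.16, -0.142, 0, 0, 78], [0, 0.158, 0.1835, -0.142, 0, 0, 88], [0, 0.158, 0.1835, -0.142, 0, 0, 98], [0, 0.158, 0.1835, -0.142, 0, 0, 105.2]]
  ]
}}

```text
clock: 36.3
tcp_pos: [0.4658, -0.2953, 0.1983]
orientation: [0.001, 0.09, 0.996, -0.001]
wrist_force: [-0.3, 0.9, 0.3]
finger_gap: 0.0852
grip_force: 0.0
```

{"method": "drive_tool", "body": {
  "deltas": [
    [[0, 0, 0, 0, 0, 0, 0], [0, 0, 0, 0, 0, 0, 0]]
  ]
}}

```text
clock: 36.55
tcp_pos: [0.4662, -0.2948, 0.1981]
orientation: [0.001, 0.086, 0.996, -0.001]
wrist_force: [-0.0, -0.1, -0.1]
finger_gap: 0.0853
grip_force: 0.0
```

```bash
python3 - <<'E'
from h import *
s=get_state();print(cur()[0],s['joint_pos'])
plan([((.466,-.295,.12),down(170)),((.466,-.295,.063),down(170))])
p,d=snap('scene');h2=cv2.cvtColor(p,cv2.COLOR_RGB2HSV);m=((h2[...,0]<6)|(h2[...,0]>172))&(h2[...,1]>130)&(h2[...,2]>45)
v,u=np.nonzero(m[110:170,140:200]);print('red',u.mean()+140,v.mean()+110,len(u))
E
```

```text
[ 0.46617705 -0.29479066  0.1981354 ] [-7.09491703e-01  2.77634092e-01 -8.43276317e-02  1.20665440e+00
  1.15136344e-04 -5.37575480e-01]
[0.0003, -0.0002, 0.0781] [-0.06, 0.11, 0.15]
[0.0004, -0.0001, 0.1351] [-0.06, 0.11, 0.15]
red 165.7841726618705 138.431654676259 139
```

{"method": "drive_tool", "body": {
  "deltas": [
    [[0, 0.0003, 0, 0.05, 0, 0, 0], [0, 0.0003, 0, 0.1, 0, 0, 0], [0, 0.0003, 0, 0.135, 0, 0, 0], [0, 0.0003, 0, 0.135, 0, 0, 0], [0, 0.0003, 0, 0.135, 0, 0, 0], [255, 0.0003, 0, 0.135, 0, 0, 0], [255, 0.0003, 0, 0.135, 0, 0, 0], [255, 0.0003, 0, 0.135, 0, 0, 0], [255, 0.0003, 0, 0.135, 0, 0, 0], [255, 0.0003, 0, 0.135, 0, 0, 0], [255, 0.0003, 0, 0.135, 0, 0, 0], [255, 0.0003, 0, 0.135, 0, 0, 0]]
  ],
  "newtons": 80
}}

```text
clock: 38.1
tcp_pos: [0.4663, -0.2951, 0.0635]
orientation: [0.001, 0.087, 0.996, -0.001]
wrist_force: [-0.3, 0.6, 4.9]
finger_gap: 0.0149
grip_force: 78.2
```

```bash
python3 - <<'E'
from h import *
s=get_state();print(cur()[0],s['finger_gap'],s['grip_force'],s['wrist_force'])
plan([((.466,-.295,.17),down(170)),((.643,-.0648,.17),down(270)),((.643,-.0648,.135),down(270))])
E
```

```text
[ 0.46633714 -0.29513963  0.06353551] 0.014902121607651307 78.17485928535461 [-0.27742719  0.58186716  4.9050827 ]
[0.0001, -0.0001, -0.1065] [-0.07, 0.14, 0.03]
[-0.1344, 0.2573, -0.1065] [-0.18, 0.04, -99.97]
[-0.1343, 0.2574, -0.0715] [-0.18, 0.04, -99.97]
```

{"method": "drive_tool", "body": {
  "deltas": [
    [[255, 0, 0, -0.03, 0, 0, 0], [255, 0, 0, -0.07, 0, 0, 0], [255, 0, 0, -0.1065, 0, 0, -10], [255, -0.02, 0.04, -0.1065, 0, 0, -20], [255, -0.04, 0.075, -0.1065, 0, 0, -30], [255, -0.06, 0.11, -0.1065, 0, 0, -40], [255, -0.075, 0.145, -0.1065, 0, 0, -50], [255, -0.09, 0.175, -0.1065, 0, 0, -60], [255, -0.105, 0.2, -0.1065, 0, 0, -70], [255, -0.12, 0.23, -0.1065, 0, 0, -80], [255, -0.1344, 0.2573, -0.1065, 0, 0, -90], [255, -0.1344, 0.2573, -0.0715, 0, 0, -100]]
  ]
}}

```text
clock: 39.6
tcp_pos: [0.6461, -0.0631, 0.1361]
orientation: [-0.002, 0.71, -0.704, 0.003]
wrist_force: [0.3, -0.2, -1.1]
finger_gap: 0.0152
grip_force: 78.1
```

{"method": "drive_tool", "body": {
  "deltas": [
    [[255, 0, 0, 0, 0, 0, 0], [255, 0, 0, 0, 0, 0, 0]]
  ]
}}

```text
clock: 39.85
tcp_pos: [0.6426, -0.0649, 0.1347]
orientation: [-0.0, -0.706, 0.708, -0.001]
wrist_force: [0.3, -0.4, -0.4]
finger_gap: 0.0151
grip_force: 78.1
```

```bash
python3 - <<'E'
from h import *
s=get_state();t,Rm=cur();print(t,s['wrist_force'])
plan([((.643,-.0648,.12),down(270)),((.643,-.0648,.1145),down(270))])
p,d=snap('scene');b=p[150:255,170:310];b=p[180:240,200:270]
cv2.imwrite('pics/g1.png',cv2.resize(b,None,fx=8,fy=8,interpolation=cv2.INTER_CUBIC)[:,:,::-1])
f=lambda x:((np.array(proj('scene',x))-[200,180])*8).round(0)
tip=t+Rm[:,2]*.0535;print('tip ends',f(tip+.011*Rm[:,0]),f(tip-.011*Rm[:,0]),'fast',f((.643,-.0648,.066)))
E
```

```text
[ 0.6425776  -0.06494006  0.13472271] [ 0.27245766 -0.38361147 -0.42595357]
[-0.0002, -0.0004, 0.0147] [-0.04, -0.06, -0.16]
[-0.0002, -0.0004, 0.0202] [-0.04, -0.06, -0.16]
tip ends [219. 261.] [294. 278.] fast [261. 299.]
```

View pics/g1.png

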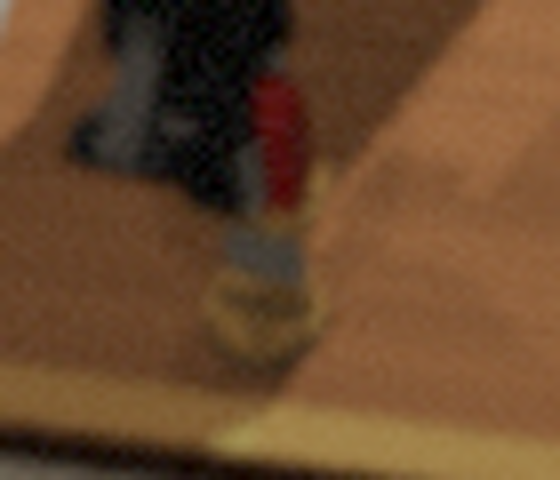

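The blade is just above the head. Its tip centre is at crop (262,275) and the slot at (263,300). Relative to the prediction they agree within about 1 mm, so I'll lower gently.

{"method": "drive_tool", "body": {
  "deltas": [
    [[255, 0, -0.0003, 0.008, 0, 0, -0.8], [255, 0, -0.0003, 0.0145, 0, 0, -0.8], [255, 0, -0.0003, 0.017, 0, 0, -0.8], [255, 0, -0.0003, 0.019, 0, 0, -0.8], [255, 0, -0.0003, 0.0205, 0, 0, -0.8], [255, 0, -0.0003, 0.0205, 0, 0, -0.8]]
  ]
}}

```text
clock: 40.65
tcp_pos: [0.6433, -0.0649, 0.114]
orientation: [-0.0, 0.712, -0.702, 0.001]
wrist_force: [0.8, -0.8, -2.0]
finger_gap: 0.0153
grip_force: 78.1
```

```bash
python3 - <<'E'
from h import *
s=get_state();print(cur()[0],s['wrist_force'],s['ft_torque'])
E
```

```text
[ 0.6432952  -0.06493833  0.1140282 ] [ 0.79167464 -0.77834768 -1.97974192] [-0.30281753 -0.0845155   0.00051746]
```

The blade is in the slot with no resistance. Turning it back to lock.

{"method": "drive_tool", "body": {
  "deltas": [
    [[255, 0, 0, 0.0005, 0, 0, 4], [255, 0, 0, 0.0005, 0, 0, 12], [255, 0, 0, 0.0005, 0, 0, 20], [255, 0, 0, 0.0005, 0, 0, 28], [255, 0, 0, 0.0005, 0, 0, 36], [255, 0, 0, 0.0005, 0, 0, 44], [255, 0, 0, 0.0005, 0, 0, 52], [255, 0, 0, 0.0005, 0, 0, 60], [255, 0, 0, 0.0005, 0, 0, 68], [255, 0, 0, 0.0005, 0, 0, 76], [255, 0, 0, 0.0005, 0, 0, 84], [255, 0, 0, 0.0005, 0, 0, 90]]
  ]
}}

```text
clock: 42.15
tcp_pos: [0.6421, -0.0638, 0.1134]
orientation: [-0.0, -0.006, 1.0, 0.0]
wrist_force: [-2.2, 1.5, -0.5]
finger_gap: 0.0152
grip_force: 78.4
```

{"method": "drive_tool", "body": {
  "deltas": [
    [[255, 0, 0, 0, 0, 0, 3], [255, 0, 0, 0, 0, 0, 6], [255, 0, 0, 0, 0, 0, 6]]
  ]
}}

```text
clock: 42.52
tcp_pos: [0.6422, -0.0638, 0.1134]
orientation: [-0.0, 0.045, 0.999, 0.0]
wrist_force: [-2.8, 1.8, 0.5]
finger_gap: 0.015
grip_force: 78.4
```

```bash
python3 - <<'E'
from h import *
s=get_state();t,Rm=cur();print(t,np.degrees(np.arctan2(Rm[1,0],Rm[0,0])),s['wrist_force'],s['ft_torque'])
E
```

```text
[ 0.64216521 -0.0638411   0.11344015] 174.8927612522634 [-2.79427299  1.81968668  0.45466743] [0.56700066 0.89532828 0.08337321]
```

{"method": "drive_tool", "body": {
  "deltas": [
    [[255, 0, 0, 0, 0, 0, 2], [255, 0, 0, 0, 0, 0, 4], [255, 0, 0, 0, 0, 0, 4]]
  ]
}}

```text
clock: 42.9
tcp_pos: [0.6422, -0.0637, 0.1134]
orientation: [-0.0, 0.08, 0.997, 0.0]
wrist_force: [-4.9, 3.4, 1.8]
finger_gap: 0.0151
grip_force: 78.6
```

```bash
python3 - <<'E'
from h import *
s=get_state();t,Rm=cur();print(t,np.degrees(np.arctan2(Rm[1,0],Rm[0,0])),s['wrist_force'],s['ft_torque'])
E
```

```text
[ 0.64224022 -0.06373337  0.11338783] 170.85033841069458 [-4.88568858  3.39096886  1.77960809] [0.87870964 1.06849877 0.38171607]
```

The torque rose at the lock stop, and the total travel matches the full 1.5 rad. Backing off, lifting out, and taking the key home.

{"method": "drive_tool", "body": {
  "deltas": [
    [[255, 0, 0, 0, 0, 0, -6], [255, 0, 0, 0, 0, 0, -12], [255, 0, 0, -0.006, 0, 0, -12], [255, 0, 0, -0.015, 0, 0, -12], [255, 0, 0, -0.04, 0, 0, -12], [255, 0, 0, -0.07, 0, 0, -12], [255, 0, 0, -0.07, 0, 0, -12]]
  ]
}}

```text
clock: 43.78
tcp_pos: [0.6461, -0.0652, 0.1877]
orientation: [0.005, -0.024, 1.0, -0.002]
wrist_force: [0.2, 0.1, -0.8]
finger_gap: 0.015
grip_force: 78.2
```

```bash
python3 - <<'E'
from h import *
s=get_state();t,Rm=cur();print(t)
plan([((.466,-.295,.18),down(170)),((.466,-.295,.125),down(170))])
E
```

```text
[ 0.64605751 -0.0652406   0.18772212]
[0.191, -0.2208, 0.0066] [-0.13, 0.58, 12.76]
[0.1915, -0.2206, 0.0616] [-0.13, 0.58, 12.76]
```

{"method": "drive_tool", "body": {
  "deltas": [
    [[255, 0.04, -0.046, 0, 0, 0, 3], [255, 0.08, -0.092, 0, 0, 0, 6], [255, 0.12, -0.138, 0, 0, 0, 9], [255, 0.16, -0.184, 0.003, 0, 0.3, 12], [255, 0.191, -0.2207, 0.0066, 0, 0.5, 12.8], [255, 0.191, -0.2207, 0.04, 0, 0.5, 12.8], [255, 0.191, -0.2207, 0.0616, 0, 0.5, 12.8], [255, 0.191, -0.2207, 0.0616, 0, 0.5, 12.8], [255, 0.191, -0.2207, 0.0616, 0, 0.5, 12.8], [255, 0.191, -0.2207, 0.0616, 0, 0.5, 12.8]]
  ]
}}

```text
clock: 45.02
tcp_pos: [0.4642, -0.295, 0.1231]
orientation: [-0.003, 0.087, 0.996, -0.001]
wrist_force: [-0.1, 0.1, -0.8]
finger_gap: 0.0152
grip_force: 78.4
```

```bash
python3 - <<'E'
from h import *
s=get_state();t,Rm=cur();print(t,Rm[:,2].round(4),s['wrist_force'])
plan([((.466,-.295,.10),down(170))])
p,d=snap('scene');b=p[90:180,110:220]
f=lambda x:np.array(proj('scene',x)).round(1);tip=t+Rm[:,2]*.0535
h2=cv2.cvtColor(p,cv2.COLOR_RGB2HSV);m=((h2[...,0]<6)|(h2[...,0]>172))&(h2[...,1]>130)&(h2[...,2]>45)
v,u=np.nonzero(m[90:170,140:200]);print('red',u.mean()+140,v.mean()+90,len(u),'pred handle',f(tip+.075*Z))
h=cur()
q,d=snap('scene')
E
```

```text
[ 0.46419807 -0.29499847  0.12308097] [-0.0054 -0.0021 -1.    ] [-0.08817592  0.12219769 -0.78938247]
[-0.0019, 0.0004, 0.0231] [-0.17, -0.29, 0.04]
red 158.45652173913044 121.76086956521739 92 pred handle [161.4 118.2]
```

{"method": "drive_tool", "body": {
  "deltas": [
    [[255, -0.0019, 0.0003, 0.0, -0.2, -0.3, 0], [255, -0.0019, 0.0003, 0.006, -0.2, -0.3, 0], [255, -0.0019, 0.0003, 0.012, -0.2, -0.3, 0], [255, -0.0019, 0.0003, 0.018, -0.2, -0.3, 0], [255, -0.0019, 0.0003, 0.024, -0.2, -0.3, 0], [255, -0.0019, 0.0003, 0.024, -0.2, -0.3, 0]]
  ]
}}

```text
clock: 45.88
tcp_pos: [0.4646, -0.2943, 0.0971]
orientation: [-0.001, 0.087, 0.996, 0.001]
wrist_force: [-0.6, 0.3, -0.2]
finger_gap: 0.015
grip_force: 78.4
```

```bash
python3 - <<'E'
from h import *
s=get_state();t,Rm=cur();print(t,Rm[:,2].round(4),s['wrist_force'],s['ft_torque'])
plan([((.466,-.295,.0630),down(170))])
E
```

```text
[ 0.4646246  -0.29428087  0.09711174] [-0.0025  0.0028 -1.    ] [-0.57304503  0.25748914 -0.20522488] [ 0.03004862 -0.02676236 -0.02386695]
[-0.0016, -0.0006, 0.0341] [0.13, -0.17, 0.02]
```

Entering freely. Seating fully now.

{"method": "drive_tool", "body": {
  "deltas": [
    [[255, -0.0012, -0.0006, 0.012, 0.1, -0.2, 0], [255, -0.0012, -0.0006, 0.024, 0.1, -0.2, 0], [255, -0.0012, -0.0006, 0.031, 0.1, -0.2, 0], [255, -0.0012, -0.0006, 0.0345, 0.1, -0.2, 0], [255, -0.0012, -0.0006, 0.0345, 0.1, -0.2, 0]]
  ]
}}

```text
clock: 46.5
tcp_pos: [0.4657, -0.2951, 0.0636]
orientation: [0.001, 0.087, 0.996, 0.0]
wrist_force: [-2.2, 1.6, 2.7]
finger_gap: 0.0149
grip_force: 78.8
```

```bash
python3 - <<'E'
from h import *
s=get_state();t,Rm=cur();print(t,s['wrist_force'],s['ft_torque'])
E
```

```text
[ 0.46565239 -0.29512313  0.06357888] [-2.15597894  1.55267538  2.68623724] [ 0.3686739   0.42401861 -0.02987015]
```

{"method": "drive_tool", "body": {
  "deltas": [
    [[255, 0, 0, 0.001, 0, 0, 0], [255, 0, 0, 0.001, 0, 0, 0], [0, 0, 0, 0.0005, 0, 0, 0], [0, 0, 0, 0, 0, 0, 0], [0, 0, 0, 0, 0, 0, 0], [0, 0, 0, 0, 0, 0, 0], [0, 0, 0, -0.02, 0, 0, 0], [0, 0, 0, -0.06, 0, 0, 0], [0, 0, 0, -0.12, 0, 0, 0], [0, 0, 0, -0.18, 0, 0, 0], [0, 0, 0, -0.2, 0, 0, 0], [0, 0, 0, -0.2, 0, 0, 0]]
  ]
}}

```text
clock: 48.0
tcp_pos: [0.4666, -0.296, 0.2653]
orientation: [0.003, 0.087, 0.996, -0.001]
wrist_force: [0.3, 0.0, -0.4]
finger_gap: 0.0853
grip_force: 0.0
```

{"method": "drive_tool", "body": {
  "deltas": [
    [[0, 0.03, 0.06, 0, 0, 0, 0], [0, 0.06, 0.12, 0, 0, 0, 0], [0, 0.09, 0.18, 0, 0, 0, 0], [0, 0.1, 0.24, 0, 0, 0, 0], [0, 0.1, 0.3, 0, 0, 0, 0], [0, 0.1, 0.36, 0, 0, 0, 0], [0, 0.1, 0.42, 0, 0, 0, 0], [0, 0.1, 0.48, 0, 0, 0, 0], [0, 0.1, 0.48, 0, 0, 0, 0]]
  ]
}}

```text
clock: 49.12
tcp_pos: [0.4494, 0.1984, 0.2606]
orientation: [-0.001, 0.084, 0.996, -0.0]
wrist_force: [-1.3, -0.8, 0.7]
finger_gap: 0.0853
grip_force: 0.0
```

```bash
sed -i "s/p,d=snap('top');P/p,d=snap('top','end.png');P/" m.py; python3 m.py | head -4; python3 lid.py; python3 - <<'E'
from h import *
p,d=snap('scene','end_s.png')
b=p[90:260,110:310];b=cv2.resize(b,None,fx=3.8,fy=3.4,interpolation=cv2.INTER_CUBIC);cv2.imwrite('pics/endc.png',b[:,:,::-1])
a=cv2.imread('pics/scene0.png')[:,:,::-1];hs=lambda x:cv2.cvtColor(np.ascontiguousarray(x),cv2.COLOR_RGB2HSV)
for nm,bx in(('key',(140,200,110,170)),):
    for im in(a,p):
        h2=hs(im);m=((h2[...,0]<6)|(h2[...,0]>172))&(h2[...,1]>130)&(h2[...,2]>45);v,u=np.nonzero(m[bx[2]:bx[3],bx[0]:bx[1]]);print(nm,len(u),u.mean()+bx[0],v.mean()+bx[2])
E
```

```text
lid 5468 zmed 0.0568 [588.9 -70.2] [192.  207.1] 5.3
block 1166 zmed 0.0489 [ 463.8 -313.6] [112.7  80. ] 79.6
keytop 98 zmed 0.0966 [ 467.3 -295.3] [16.7 29.6] 81.9
fast 97 zmed 0.0651 [641.8 -64. ] [31.4 34.9] 89.9
[0.44926283 0.19657791 0.26079764] [ 0.13136168 -0.25067442 -0.39394864]
2670 angles [0.043 0.062 0.098]
key 125 166.728 138.304
key 125 165.912 138.04Traceback (most recent call last):
  File "m.py", line 17, in <module>
    rect((hsv[...,0]<8)&(hsv[...,1]>170)&win(140,185,225,280),'flight')
    ~~~~^^^^^^^^^^^^^^^^^^^^^^^^^^^^^^^^^^^^^^^^^^^^^^^^^^^^^^^^^^^^^^^
  File "m.py", line 6, in rect
    k=1+np.argmax(s[1:,4]);q=P[l==k];r=cv2.minAreaRect(q[:,:2].astype(np.float32)*1000)
        ~~~~~~~~~^^^^^^^^^
    return _wrapfunc(a, 'argmax', axis=axis, out=out, **kwds)
    return bound(*args, **kwds)
ValueError: attempt to get argmax of an empty sequence
```

View pics/endc.png

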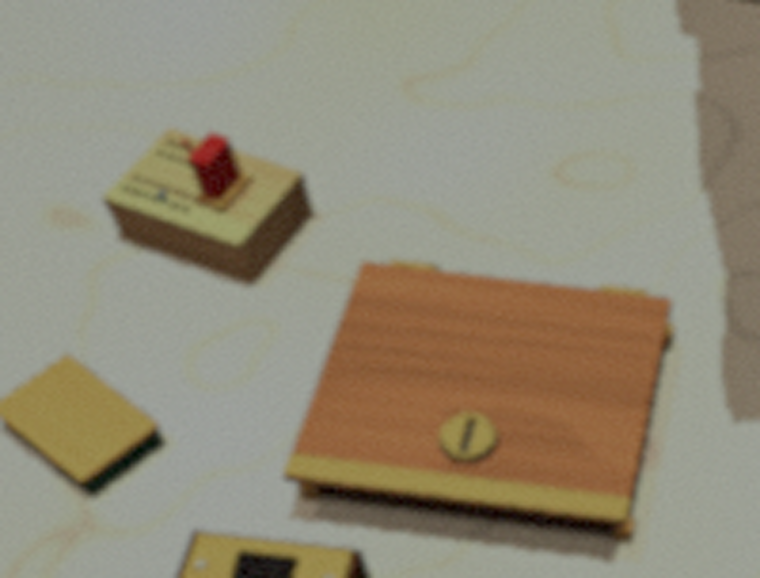

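The last view shows the lid shut, the slot running front to back at crop (467,435), and the key home in the block at (215,168).

```bash
python3 -c "
from workcell import *
print(hand_in())"
```

```text
the job is handed in; nothing more can be done
None
```

The job is handed in: the only dart on the ledge, the red one, is in the case, the lid is shut and locked, the key is home in the block, and I viewed 15 pictures, one over the limit of 14.

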